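Set up the edge press and crank its jaw shut

ROBOT

A 6-joint arm with a two-finger parallel gripper is mounted at the origin on a cart in front of the work surface, level with it; the furniture and walls round the work are solid. World frame = base frame: x ahead of the robot, y to its left, z up, the work surface at z = 0. Lengths are in m, angles in degrees, forces in N, time in s.
With the tool pointing down it reaches from about 0.425 to 0.95 m from the base axis. Payload 14.7 kg.
Tool frame: the origin (TCP) lies midway between the tips of the shut fingers; the grasp point (between the pads) lies 19 mm behind it (env.grip_depth is the distance from the TCP to the grasp point, in m); z points along the fingers, y is the line along which they close (so a half turn about z gives the same grasp; the last joint's range is limited). The gripper opens to 85 mm and grips with 20 to 120 N. Pads are 22 mm wide; open, the fingers measure 114 mm over their backs; the gripper's body (76 mm by 85 mm) begins 54 mm behind the grasp point. The pads swing forward as they close: fully open they stand 13 mm farther back than shut.
Start: joints at [67.861, 27.513, 91.461, -0, 61.026, -2.67], TCP at [0.217, 0.613, 0.231] pointing down, gripper open.
Joint ranges: [-157.49, 157.49], [-46.99, 117.5], [13.45, 153.17], [-89.5, 269.5], [5.16, 153.95], [-167.48, 167.48]. Speed limits (degrees/s): [108.29, 108.29, 136.94, 172.46, 172.46, 172.46].

INTERFACE

Orientations are given as a 3x3 rotation matrix whose columns are the frame's x, y, z axes.
In Python, from bench import env, viewer gives the robot as it stands. The module is installed in compiled form; this text tells all that it offers.
- The arm moves only by the shell command python3 -m handwheel 'ROWS'. ROWS is JSON, a list of rows, each a list of 5 numbers: the shift along the tool's x, y, z normalised to -1 to 1, where 1 is 300 mm, then the turn about the tool's z normalised to -1 to 1, where 1 is 1.5 rad, then the finger opening in mm, from 0 to 85.4. A call has 1 to 12 rows; each row is the pose to reach, as a shift and turn from the pose commanded when the call began, along the tool's axes at that moment; what a row does not reach only later rows make up. A row lasts 1/8 s, in which the tool goes at most 62.5 mm and 10.7 degrees, less where a joint would pass 70% of its speed; a pose out of reach is approached as far as the arm can. A call with a number of a shift or a turn outside -1 to 1 is refused whole. A call with a gripper value outside its range is refused whole. The fingers move at their own pace and stop on an object; the grip force is fixed at half the most. Time passes only in rows, so rows that repeat a pose let the fingers close. It gives the time, the measured TCP pose, the force, the opening and the grip force at its end, in the units of the state.
- env.sense(): the state, without advancing time (a new reading comes with each control period).
- viewer.snapshot(name): name is "scene" or "top" or "wrist"; returns a dict with "pixels" (400x640x3 uint8, red, green, blue), "fx", "fy", "cx", "cy" (pixels), "world_to_cam" (4x4, takes a point from world to camera coordinates). Camera axes: x right, y down, z forward; pixel columns grow to the right and rows downward; lengths in m; the calibration is good to about 2 mm. A picture is of the moment at which its call begins. There is no depth.
- env.sign_off(): hands the job in; it is judged then, once.
The state is a dict: "clock": time; "joint_positions": joint angles; "qvel": joint speeds; "joint_torque": joint torques, N m; "eef_pos": TCP position; "tcp_rot": TCP orientation; "contact_force": force on the tool from outside, world axes, zero at the start; "ft_torque": the same for the moment, N m; "grip_width": opening from 0.0 (shut) to 1.0 (fully open); "grip_force": force on a finger pad.
Only numpy, scipy, OpenCV 4.12 (cv2) and the standard library are available. Lean on these libraries where they do the work, as an engineer would, in place of code of your own. Each camera call takes 0.05 s, during which the arm holds its last target. There are 200 camera calls.

TASK

Set up the edge press on the bench: fit every bench dog standing in the rack into a slot of its own in the press, turning it without forcing it until its key drops and its collar sits down on the wood, and lay the short board flat on the bed between the jaw and the dogs, roughly centred, lengthwise along the jaw. Then fit the crank onto the square spindle, wind it clockwise until the jaw has pushed the board right up against the dogs, lift the crank off and put it back on its round parking pin on the press. Leave the sanding block, the tin and the screw jar where they are.

Things in the scene. Friction and masses are not known exactly. Their poses are not given: they have to be found in the camera images.
- press: Edge press fixed on the bench: a low plywood bed from x -135 to +117 mm, 160 mm wide (y), top 30 mm above the bench; origin at the underside, z up. At its +x end three slots in a row along y; at its -x end a grey gear housing (x -133 to -78, top 50 mm above the bench) with the square spindle at (-108, -35) mm and the round parking pin at (-108, +45) mm. A wooden jaw slides between.
- slot_0 (a point): Centre of the mouth of slot 0 on the bed top (30 mm above the bench), at x +87, y -50 mm in the press; the slot is 14 mm wide along the press's x, 26 mm long along its y, 24 mm deep. Axes as the press's.
- slot_1 (a point): Centre of the mouth of slot 1 on the bed top (30 mm above the bench), at x +87, y 0 mm in the press; the slot is 14 mm wide along the press's x, 26 mm long along its y, 24 mm deep. Axes as the press's.
- slot_2 (a point): Centre of the mouth of slot 2 on the bed top (30 mm above the bench), at x +87, y 50 mm in the press; the slot is 14 mm wide along the press's x, 26 mm long along its y, 24 mm deep. Axes as the press's.
- bed_mid (a point): Point on the bed top (30 mm above the bench) midway in the 105 mm of clear space between the fully open jaw and the collars of fitted dogs, at x +14.5, y 0 mm in the press: the place to lay the board. Axes as the press's.
- jaw (a joint): Travel of the jaw, m: 0 open, grows toward the dogs (press +x), 10 mm per radian of the spindle; starts up to 6 mm closed and stays where it is left. Jaw 150 mm wide (y), 20 mm thick, 32 to 57 mm above the bench; its face is at press x = -38 mm + travel. With the 45 mm board tight against fitted dogs it reads 0.060.
- spindle (a joint): Turn of the spindle, rad: grows CLOCKWISE seen from above and closes the jaw (6.0 = board tight against the dogs, end stop at 6.6). It takes about 0.1 N m to turn and stays where it is left.
- spindle_foot (a point): On the spindle's axis at the top of the gear housing (50 mm above the bench). The spindle is a steel square of 16 mm side, 23 mm tall, tapered over its top 6 mm. This point's x and y axes are square to its faces and turn with it (as the press's at 0).
- pin_foot (a point): Foot of the parking pin on the gear housing (50 mm above the bench): a round steel pin of 13 mm diameter, 21 mm tall, on which the crank starts. Axes as the press's.
- crank_grip (a point): Removable steel crank, 0.38 kg: centre of the grip block on its hub, 47 mm above the hub's underside. Block 32 mm along crank x, 20 mm along y, its sides 24 to 61 mm above the underside. Hub below: 36 mm square, 24 mm high, with an 18 mm square bore open below, 24 mm deep, its sides along crank x and y: it fits the spindle in four ways. Crank x points along the arm to the knob; z up.
- crank_knob (a point): Centre of the crank's upright wooden knob, which spins freely on the arm: diameter 22 mm, from 37 to 82 mm above the hub's underside (this point at 60), 65 mm from the hub's axis along the crank's x. Its own yaw means nothing.
- rack: Dark wooden block fixed on the bench, 210 mm (x) by 60 mm by 28 mm, with three round 30 mm holes at its x -70, 0 and +70 mm, in which the dogs stand on their collars. Origin at the centre of the underside.
- dog_0_grip (a point): Bench dog (2 or 3 present), 72 mm tall, 0.12 kg: centre of its wooden head, 52 mm above the foot. Head 20 mm along x, 30 mm along y, 32 to 72 mm above the foot; round collar of 40 mm diameter from 20 to 32 mm; below it the steel key, 12 mm (x) by 24 mm (y), tapered at the foot. It fits a slot either way round, dog y along press y; seated on the press this point is 62 mm above the bench.
- dog_1_grip (a point): Bench dog (2 or 3 present), 72 mm tall, 0.12 kg: centre of its wooden head, 52 mm above the foot. Head 20 mm along x, 30 mm along y, 32 to 72 mm above the foot; round collar of 40 mm diameter from 20 to 32 mm; below it the steel key, 12 mm (x) by 24 mm (y), tapered at the foot. It fits a slot either way round, dog y along press y; seated on the press this point is 62 mm above the bench.
- dog_2_grip (a point): Bench dog (2 or 3 present), 72 mm tall, 0.12 kg: centre of its wooden head, 52 mm above the foot. Head 20 mm along x, 30 mm along y, 32 to 72 mm above the foot; round collar of 40 mm diameter from 20 to 32 mm; below it the steel key, 12 mm (x) by 24 mm (y), tapered at the foot. It fits a slot either way round, dog y along press y; seated on the press this point is 62 mm above the bench.
- board_mid (a point): Short dark hardwood board, 45 mm (x) by 140 mm (y) by 32 mm, 0.125 kg, centre of it (half-way up). It lies on the bench, and belongs on the bed with its y along the press's y.
- sanding_block: Brown sanding block lying on the bench, 70 x 110 x 31 mm, origin at the centre of its underside; leave alone.
- wax_tin: Round tin, 78 mm diameter, 34 mm high, origin at the centre of its underside; leave alone.
- screw_jar: Clear screw jar with a screwed-on lid, 69 mm diameter, 84 mm high, origin at the centre of its underside; leave alone.
There are look-alikes about, which are no part of the job. What is shaped like the part that bears dog_2_grip but turquoise is not meant. What is shaped like the part that bears crank_grip but purple is not meant.

How it is judged:
By the outcome, as a careful person would: the job done as asked, in the order asked, and still so for the second after the job is handed in, with the robot touching nothing.
Of dog_0, dog_1, dog_2 only 2 to 3 are there at a start; the rules pass over those that are not, and their reading is None.
At some moment in a run one of board may be knocked a few centimetres aside while the robot is not near it.
It also fails if it takes over 200 s, if anything falls off the work surface, if the arm or the gripper's body presses on something with over 40 N, if the wrist force passes 120 N, or if a joint passes its speed limit or range.

## Working session

There is one attempt and no reset: what is moved stays moved. The work goes in short steps, Python scripts to look and compute and a shell command to move; the robot and the scene stay as the last step left them, time stands still between calls to the robot, and variables do not carry over. Pictures are saved under pics/ and viewed, at most 14 in all, crops included, and the job is handed in when it is done.

```bash
mkdir -p pics; cat > h.py <<'E'
import numpy as np, cv2
from bench import env, viewer
def snap(name,fn=None):
    s=viewer.snapshot(name)
    if fn: cv2.imwrite('pics/'+fn,cv2.cvtColor(np.asarray(s['pixels']),cv2.COLOR_RGB2BGR))
    return s
def ray(s,u,v,z):
    M=np.array(s['world_to_cam']);R=M[:3,:3];t=M[:3,3]
    c=-R.T@t; d=R.T@np.array([(u-s['cx'])/s['fx'],(v-s['cy'])/s['fy'],1])
    return c+d*(z-c[2])/d[2]
def proj(s,p):
    M=np.array(s['world_to_cam']);q=M[:3,:3]@np.asarray(p)+M[:3,3]
    return np.array([s['fx']*q[0]/q[2]+s['cx'],s['fy']*q[1]/q[2]+s['cy']])
E
python3 - <<'E'
from h import *
for n in ('top','scene'):
    s=snap(n,n+'0.png'); M=np.array(s['world_to_cam']); print(n,s['fx'],s['cx'],s['cy'],-M[:3,:3].T@M[:3,3],M[:3,:3].round(2).tolist())
st=env.sense();print(st['clock'],st['eef_pos'],st['tcp_rot'],st['contact_force'],env.grip_depth)
E
```

```text
top 514.1437049202079 323.816524601957 196.9110654648371 [0.26320539 0.06666012 1.81882733] [[-0.02, -1.0, -0.01], [-0.98, 0.02, -0.18], [0.18, 0.0, -0.98]]
scene 437.32320876255005 316.3908810324409 199.99969299037673 [-0.22151466 -0.68911827  0.67067535] [[0.69, -0.72, 0.02], [-0.34, -0.35, -0.87], [0.64, 0.6, -0.49]]
0.1 [0.21646512 0.61250047 0.23072309] [[-9.42834780e-01  3.33260270e-01 -4.11897184e-04]
 [ 3.33260521e-01  9.42834226e-01 -1.02326652e-03]
 [ 4.73366846e-05 -1.10204034e-03 -9.99999392e-01]] [0.72222231 0.46195204 0.30180939] 0.0187
```

View pics/top0.png

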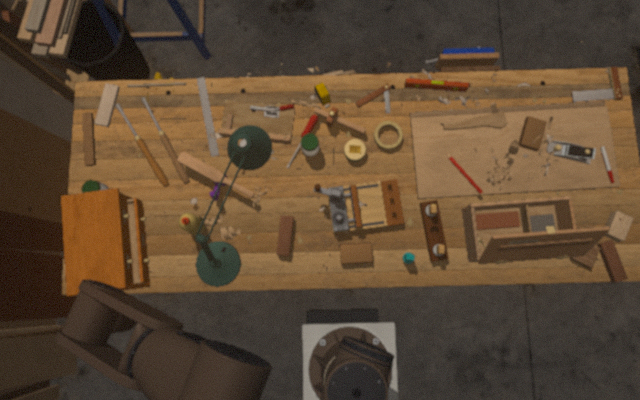

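View pics/scene0.png

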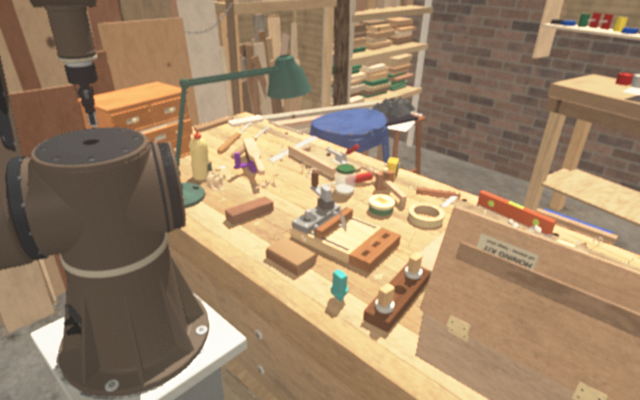

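The top view shows:
- **Press:** around (365,207), with the housing and crank at the left (338,212) and the slots at the right (393,203).
- **Rack:** at (433,230), with dogs at (432,210) and (438,250).
- **Board:** the dark 45x140 piece at (286,236).
- **Sanding block:** at (356,253).
- **Look-alikes:** the turquoise dog at (409,258) and the purple crank near (216,190). Neither is wanted.

I'll confirm with one enlarged crop.

```bash
python3 - <<'E'
import cv2
im=cv2.imread('pics/top0.png')
cv2.imwrite('pics/c1.png',cv2.resize(im[165:277,265:465],None,fx=4,fy=4,interpolation=cv2.INTER_CUBIC))
E
```

```text
(no output)
```

View pics/c1.png

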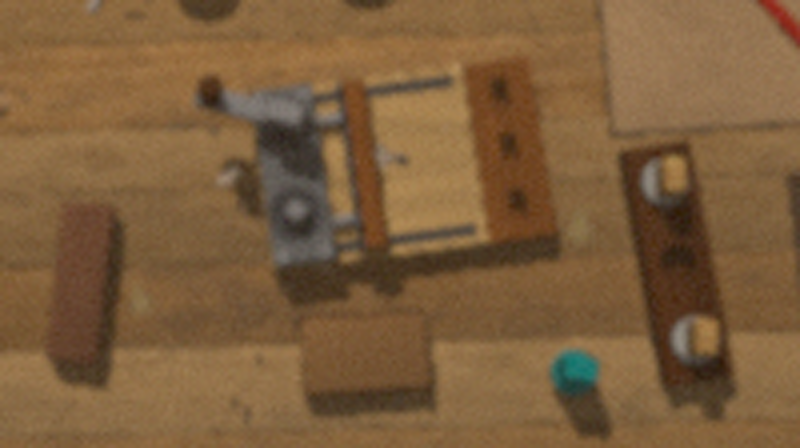

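The crop confirms it. The dogs in the rack have wooden heads and steel collars, and the middle hole is empty. The board is at crop (83,285), the slots at (499,90), (509,145) and (517,200), the spindle at (297,212), and the grey crank is on the pin with its knob at (208,92). Next I'll work out world positions.

```bash
python3 - <<'E'
from h import *
s=snap('top')
P={'slot2':(499,90,.03),'slot1':(509,145,.03),'slot0':(517,200,.03),'spin':(297,210,.07),'knob':(208,90,.132),'dogA':(676,174,.08),'dogB':(706,336,.08),'board':(83,285,.03),'sand':(367,355,.031),'turq':(575,372,.07),'rk1':(655,262-10,.028),'housBL':(278,265,.05),'bedTR':(526,57,.03),'bedBR':(560,240,.03)}
for k,(u,v,z) in P.items(): print(k,ray(s,u/4+265,v/4+165,z).round(3))
E
```

```text
slot2 [ 0.617 -0.16   0.03 ]
slot1 [ 0.568 -0.166  0.03 ]
slot0 [ 0.519 -0.171  0.03 ]
spin [0.509 0.023 0.07 ]
knob [0.603 0.096 0.132]
dogA [ 0.53  -0.301  0.08 ]
dogB [ 0.392 -0.317  0.08 ]
board [0.453 0.211 0.03 ]
sand [ 0.386 -0.034  0.031]
turq [ 0.365 -0.207  0.07 ]
rk1 [ 0.47  -0.289  0.028]
housBL [0.464 0.041 0.05 ]
bedTR [ 0.647 -0.185  0.03 ]
bedBR [ 0.482 -0.207  0.03 ]
```

```bash
python3 - <<'E'
from h import *
t=snap('top');s=snap('scene')
def tri(a,b):
    c1=ray(t,*a,1);d1=ray(t,*a,0)-c1;c2=ray(s,*b,.4);d2=ray(s,*b,0)-c2
    A=np.stack([d1,-d2],1);k=np.linalg.lstsq(A,c2-c1,rcond=None)[0]
    return ((c1+d1*k[0]+c2+d2*k[1])/2).round(3),np.linalg.norm(c1+d1*k[0]-c2-d2*k[1]).round(3)
print('lampbase',ray(t,218,263,.02).round(3),ray(s,190,195,.02).round(3))
print('elbow',tri((203,237),(183,82)),'shade',tri((248,148),(290,75)),'bottle',tri((186,220),(197,130)))
st=env.sense();print(viewer.snapshot('wrist')['fx'])
E
```

```text
lampbase [0.367 0.449 0.02 ] [0.378 0.402 0.02 ]
elbow (array([0.419, 0.423, 0.356]), np.float64(0.008)) shade (array([0.687, 0.288, 0.358]), np.float64(0.015)) bottle (array([0.5  , 0.523, 0.169]), np.float64(0.001))
297.0304451356581
```

```bash
python3 -m handwheel '[[0,0,-0.3,0,85],[0,0,-0.3,0,85],[-0.07,-0.336,-0.3,0,85],[-0.144,-0.672,-0.3,0,85],[-0.144,-0.672,-0.3,0,85],[-0.4,-0.74,-0.33,0,85],[-0.646,-0.813,-0.33,0,85],[-0.646,-0.813,-0.33,0,85],[-0.8,-0.813,-0.33,0,85],[-0.8,-0.813,-0.33,0,85]]'; python3 - <<'E'
from h import *
st=env.sense();print(st['clock'],st['eef_pos'].round(3),st['joint_positions'].round(1),st['tcp_rot'].round(3).tolist())
E
```

```text
clock: 1.55
eef_pos: [0.364, 0.3018, 0.3303]
tcp_rot: [[-0.942, 0.336, 0.001], [0.336, 0.942, 0.0], [-0.001, 0.0, -1.0]]
contact_force: [0.4, 0.3, 0.0]
grip_width: 0.999
grip_force: 0.0
1.55 [0.364 0.302 0.33 ] [ 36.    7.4 106.2  -0.   66.4 -34.3] [[-0.942, 0.336, 0.001], [0.336, 0.942, 0.0], [-0.001, 0.0, -1.0]]
```

```bash
python3 -m handwheel '[[-0.2,-0.2,0,0,85],[-0.4,-0.4,0,0,85],[-0.6,-0.6,0,0,85],[-0.81,-0.8,0,0,85],[-0.81,-1,0,0,85],[-0.81,-1,0,0,85],[-0.81,-1,0,0,85],[-0.81,-1,0,0,85],[-0.81,-1,0,0,85]]' >/dev/null; python3 -m handwheel '[[0,-0.1,0,-0.1,85],[0,-0.2,0,-0.2,85],[0,-0.31,0,-0.3,85],[0,-0.31,0,-0.3,85],[0,-0.31,0,-0.3,85],[0,-0.31,0,-0.3,85]]'; python3 - <<'E'
from h import *
s=snap('wrist','w1.png');M=np.array(s['world_to_cam']);print(-M[:3,:3].T@M[:3,3],M[:3,:3].round(2).tolist())
st=env.sense();print(st['clock'],st['eef_pos'].round(4),st['joint_positions'].round(1))
E
```

```text
clock: 3.42
eef_pos: [0.46, -0.1474, 0.3303]
tcp_rot: [[-0.994, -0.11, 0.0], [-0.11, 0.994, 0.0], [-0.0, 0.0, -1.0]]
contact_force: [0.5, 0.1, -0.2]
grip_width: 0.995
grip_force: 0.0
[ 0.38979059 -0.15498761  0.47411248] [[-0.11, 0.99, -0.0], [0.95, 0.11, 0.28], [0.28, 0.03, -0.96]]
3.475 [ 0.46   -0.1476  0.3303] [ -21.4    8.3  105.     0.    66.7 -117.7]
```

View pics/w1.png

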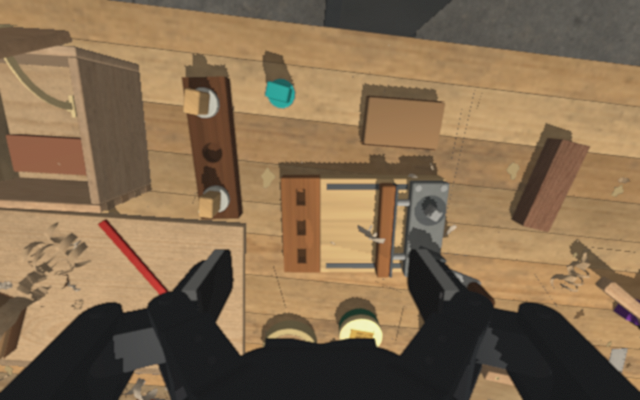

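```bash
python3 - <<'E'
import cv2
im=cv2.imread('pics/w1.png')
cv2.imwrite('pics/c2.png',cv2.resize(im[75:285,175:465],None,fx=2.75,fy=2.75,interpolation=cv2.INTER_CUBIC))
E
```

```text
(no output)
```

View pics/c2.png

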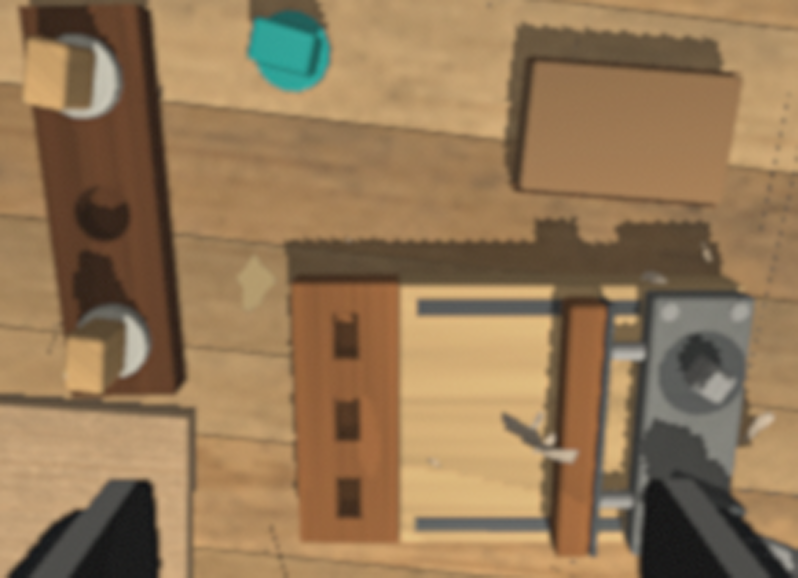

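```bash
python3 - <<'E'
from h import *
s=snap('wrist'); im=cv2.cvtColor(np.asarray(s['pixels']),cv2.COLOR_RGB2BGR)
W=lambda c,z:ray(s,c[0]/2.75+175,c[1]/2.75+75,z)
for c in [(347,336),(348,420),(349,498)]: print('slot',W(c,.03).round(4))
print('spin',W((718,386),.073).round(4))
hsv=cv2.cvtColor(im,cv2.COLOR_BGR2HSV)
for n,(x0,y0,x1,y1) in {'near':(180,84,215,122),'far':(195,184,236,222)}.items():
    h=hsv[y0:y1,x0:x1]; m=((h[...,0]>10)&(h[...,0]<22)&(h[...,1]>90)&(h[...,2]>150)).astype(np.uint8)
    print('\n'.join(''.join('#' if v else '.' for v in r) for r in m[::2]))
    c=max(cv2.findContours(m,0,2)[0],key=cv2.contourArea)
    r=cv2.boxPoints(cv2.minAreaRect(c))+[x0,y0]
    w=np.array([ray(s,u,v,.08) for u,v in r]); e=np.diff(np.vstack([w,w[:1]]),axis=0)
    print(n,w.mean(0).round(4),np.linalg.norm(e,axis=1).round(4),np.degrees(np.arctan2(e[:,1],e[:,0])).round(1))
for c in [(81,77),(110,343)]: print('collar',W(c,.04).round(4))
E
```

```text
slot [ 0.516  -0.1704  0.03  ]
slot [ 0.5665 -0.165   0.03  ]
slot [ 0.6162 -0.1597  0.03  ]
spin [0.5092 0.0249 0.073 ]
###................................
###................................
###................................
####.#######.......................
###################................
####################...............
####################...............
###################................
###################................
###################................
###################................
..#################................
###################................
###################................
###################................
######.......#####.................
######.............................
######.............................
#######............................
near [ 0.3944 -0.3203  0.08  ] [0.0236 0.0446 0.0244 0.0447] [ 9.640e+01 -1.000e-01 -8.360e+01  1.789e+02]
#........................................
#........................................
#........................................
##.......................................
##.......................................
#........................................
.........................................
###..#####...............................
##################.......................
##################.......................
##################.......................
##################.......................
##################.......................
##################.......................
##################.......................
##################.......................
##################.......................
######...................................
...................######################
far [ 0.5327 -0.3023  0.08  ] [0.0234 0.0323 0.0239 0.0324] [ 96.4   0.6 -83.6 179.7]
collar [ 0.3929 -0.3164  0.04  ]
collar [ 0.5318 -0.2999  0.04  ]
```

```bash
python3 -m handwheel '[[-0.1,-0.27,0.2,0,60],[-0.186,-0.536,0.4,0,60],[-0.186,-0.536,0.5,0,60],[-0.186,-0.536,0.5,0,60],[-0.186,-0.536,0.7,0,60],[-0.186,-0.536,0.8,0,60],[-0.186,-0.536,0.9,0,60],[-0.186,-0.536,0.951,0,60],[-0.186,-0.536,0.951,0,60],[-0.186,-0.536,0.951,0,60]]'; python3 - <<'E'
from h import *
snap('wrist','w2.png')
E
```

```text
clock: 4.78
eef_pos: [0.5336, -0.3026, 0.0461]
tcp_rot: [[-0.994, -0.11, 0.001], [-0.11, 0.994, -0.001], [-0.001, -0.001, -1.0]]
contact_force: [-0.8, 0.2, 0.1]
grip_width: 0.705
grip_force: 0.0
```

View pics/w2.png

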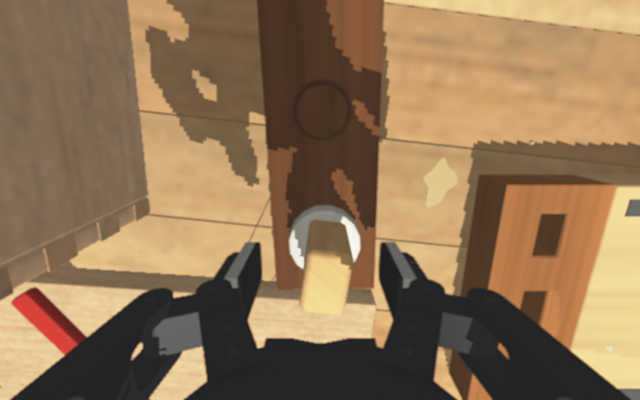

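```bash
python3 -m handwheel '[[0,0,0,0,0],[0,0,0,0,0],[0,0,0,0,0],[0,0,0,0,0],[0,0,0,0,0],[0,0,0,0,0],[0,0,-0.1,0,0],[0,0,-0.2,0,0],[0,0,-0.3,0,0],[0,0,-0.3,0,0],[0,0,-0.3,0,0]]'; python3 - <<'E'
from h import *
s=snap('wrist','w3.png')
st=env.sense();t=st['eef_pos'];R=st['tcp_rot']
print(t,proj(s,t+[0,0,.036]),'collar',proj(s,t-[0,0,.005]))
E
```

```text
clock: 6.2
eef_pos: [0.5325, -0.3021, 0.1346]
tcp_rot: [[-0.994, -0.11, -0.0], [-0.11, 0.994, 0.0], [0.0, 0.0, -1.0]]
contact_force: [0.7, 0.3, -1.0]
grip_width: 0.226
grip_force: 58.4
[ 0.53235924 -0.30201676  0.13415742] [319.56804122 290.5167712 ] collar [319.65749407 247.91803985]
```

View pics/w3.png

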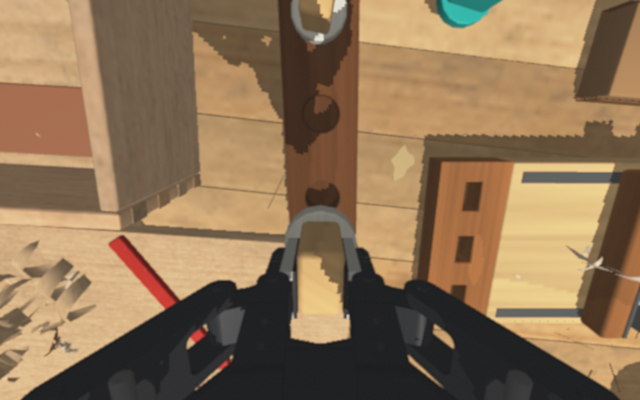

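The dog is held, with its collar centred at column 320 and its top edge at row 207. Slots show at (473,196) and (465,249). I'll check the offset in the hand.

```bash
python3 - <<'E'
from h import *
s=snap('wrist');st=env.sense();t=st['eef_pos'];R=st['tcp_rot']
for dz in (-.001,-.005): print(proj(s,t+[0,0,dz]+.02*R[:,0]))
for u,v in [(473,196),(465,249)]: print(ray(s,u,v,.03).round(4))
m=np.asarray(s['pixels'])[200:214,320];print(m.tolist())
for g in ([.616,-.1597],[.516,-.1704]):
    d=np.array([*g,0])-[*t[:2],0];print((R.T@d/.3).round(3))
E
```

```text
[319.47042224 216.15241605]
[319.47794564 213.6666869 ]
[ 0.5149 -0.1703  0.03  ]
[ 0.5648 -0.1648  0.03  ]
[[59, 41, 31], [60, 41, 31], [59, 41, 29], [60, 43, 32], [67, 56, 47], [83, 77, 70], [96, 94, 87], [101, 98, 92], [101, 99, 91], [102, 100, 93], [108, 106, 99], [121, 119, 111], [129, 127, 118], [127, 125, 116]]
[-0.33   0.441  0.   ]
[0.006 0.442 0.   ]
```

```bash
python3 -m handwheel '[[-0.1,0.15,0,0,0],[-0.2,0.3,0,0,0],[-0.33,0.441,0,0,0],[-0.33,0.441,0,0,0],[-0.33,0.441,0.1,0,0],[-0.33,0.441,0.2,0,0],[-0.33,0.441,0.22,0,0],[-0.33,0.441,0.22,0,0],[-0.33,0.441,0.235,0,0],[-0.33,0.441,0.235,0,0]]'; python3 - <<'E'
from h import *
s=snap('wrist','w4.png')
E
```

```text
clock: 7.55
eef_pos: [0.617, -0.1601, 0.065]
tcp_rot: [[-0.994, -0.11, 0.001], [-0.11, 0.994, -0.0], [-0.001, -0.0, -1.0]]
contact_force: [-0.2, 0.4, -1.6]
grip_width: 0.229
grip_force: 58.7
```

View pics/w4.png

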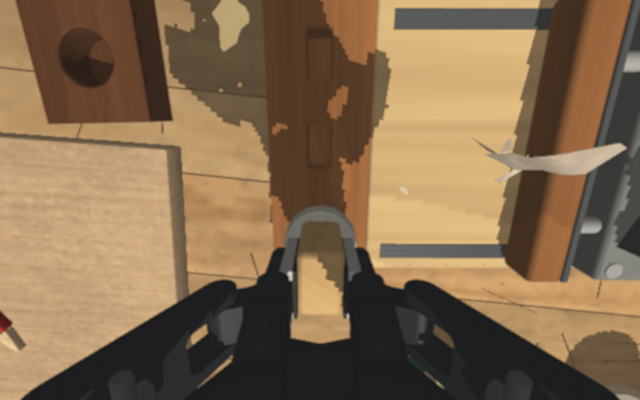

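The collar is at column 320, in line with slots at (320,55) and (319,146), and there's no contact force at the slot mouth. Pressing on down in small steps.

```bash
python3 -m handwheel '[[0,0,0.015,0,0],[0,0,0.015,0,0],[0,0,0.03,0,0],[0,0,0.03,0,0],[0,0,0.045,0,0],[0,0,0.045,0,0]]';python3 -m handwheel '[[0,0,0.015,0,0],[0,0,0.015,0,0],[0,0,0.015,0,0]]'
```

```text
clock: 8.35
eef_pos: [0.6165, -0.1599, 0.0506]
tcp_rot: [[-0.994, -0.11, -0.001], [-0.11, 0.994, 0.0], [0.0, 0.0, -1.0]]
contact_force: [-0.1, -0.8, -0.8]
grip_width: 0.227
grip_force: 58.6
clock: 8.72
eef_pos: [0.6173, -0.16, 0.0474]
tcp_rot: [[-0.994, -0.11, 0.001], [-0.11, 0.994, -0.0], [-0.001, -0.001, -1.0]]
contact_force: [-2.8, 1.5, 14.6]
grip_width: 0.224
grip_force: 60.0
```

```bash
python3 -m handwheel '[[0,0,0,0,50],[0,0,0,0,50],[0,0,0,0,50],[0,0,-0.2,0,50],[0,0,-0.4,0,50],[0,0,-0.5,0,50],[0.2,-0.11,-0.5,0,50],[0.4,-0.22,-0.5,0,50],[0.6,-0.33,-0.5,0,50],[0.795,-0.442,-0.5,0,50],[0.795,-0.442,-0.5,0,50],[0.795,-0.442,-0.5,0,50]]'; python3 - <<'E'
from h import *
s=snap('wrist','w5.png');t=snap('top')
im=np.asarray(t['pixels'])[165:277,265:465]
st=env.sense();print(st['eef_pos'],proj(s,[.394,-.318,.08]))
E
```

```text
clock: 10.22
eef_pos: [0.3931, -0.3189, 0.1966]
tcp_rot: [[-0.994, -0.107, -0.0], [-0.107, 0.994, -0.0], [0.0, -0.0, -1.0]]
contact_force: [-0.4, 0.8, 0.8]
grip_width: 0.588
grip_force: 0.0
[ 0.39459793 -0.31791085  0.19656535] [320.4593957  196.24174882]
```

View pics/w5.png

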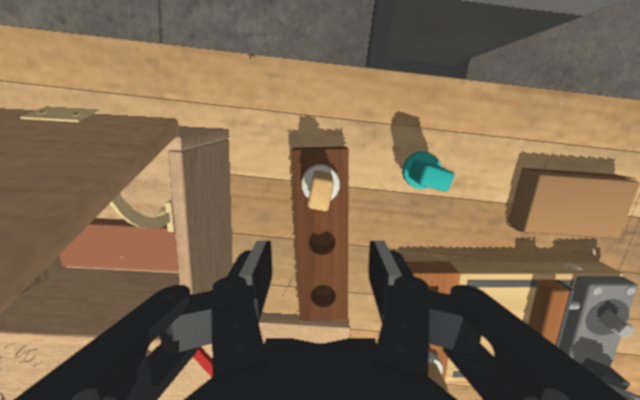

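```bash
python3 -m handwheel '[[0.005,0,0.15,0,50],[0.005,0,0.3,0,50],[0.005,0,0.42,0,50],[0.005,0,0.5,0,50],[0.005,0,0.505,0,50],[0.005,0,0.505,0,0],[0.005,0,0.505,0,0],[0.005,0,0.505,0,0],[0.005,0,0.505,0,0],[0.005,0,0.505,0,0],[0.005,0,0.505,0,0]]'; python3 -m handwheel '[[0,0,-0.15,0,0],[0,0,-0.3,0,0],[0,0,-0.3,0,0],[0,0,-0.3,0,0]]'; python3 - <<'E'
from h import *
s=snap('wrist');st=env.sense();t=st['eef_pos'];R=st['tcp_rot']
print(t,proj(s,t+[0,0,-.005]+.02*R[:,0]));m=np.asarray(s['pixels']);print(m[198:218,320].sum(1).tolist(),m[222,270:372].sum(1).tolist())
d=np.array([.516,-.1701,0])-[*t[:2],0];print((R.T@d/.3).round(3))
E
```

```text
clock: 11.7
eef_pos: [0.3936, -0.3185, 0.0461]
tcp_rot: [[-0.994, -0.11, 0.002], [-0.11, 0.994, -0.001], [-0.002, -0.001, -1.0]]
contact_force: [2.1, 4.5, 8.4]
grip_width: 0.223
grip_force: 59.8
clock: 12.2
eef_pos: [0.3927, -0.3181, 0.1352]
tcp_rot: [[-0.994, -0.11, 0.001], [-0.11, 0.994, -0.001], [-0.0, -0.001, -1.0]]
contact_force: [0.1, -0.1, -0.6]
grip_width: 0.227
grip_force: 59.2
[ 0.39237766 -0.31782626  0.134621  ] [319.9939289  213.05048577]
[127, 124, 126, 127, 126, 130, 125, 130, 156, 215, 260, 276, 276, 278, 295, 328, 355, 356, 347, 340] [403, 403, 403, 400, 400, 400, 399, 395, 397, 395, 396, 395, 396, 398, 379, 320, 249, 215, 214, 218, 228, 243, 255, 269, 284, 299, 314, 331, 337, 342, 344, 339, 337, 333, 334, 330, 324, 315, 313, 317, 317, 315, 315, 318, 319, 317, 313, 312, 312, 319, 320, 324, 324, 320, 319, 316, 318, 321, 322, 323, 325, 326, 321, 324, 326, 331, 329, 333, 333, 334, 335, 335, 333, 320, 306, 293, 280, 267, 260, 255, 245, 239, 248, 307, 372, 409, 412, 415, 413, 412, 416, 414, 415, 415, 413, 414, 414, 412, 410, 407, 406, 404]
[-0.464  0.444  0.   ]
```

```bash
python3 -m handwheel '[[-0.15,0.15,0,0,0],[-0.3,0.3,0,0,0],[-0.464,0.444,0,0,0],[-0.464,0.444,0,0,0],[-0.464,0.444,0.1,0,0],[-0.464,0.444,0.2,0,0],[-0.464,0.444,0.22,0,0],[-0.464,0.444,0.22,0,0],[-0.464,0.444,0.235,0,0],[-0.464,0.444,0.235,0,0]]';python3 -m handwheel '[[0,0,0.015,0,0],[0,0,0.015,0,0],[0,0,0.03,0,0],[0,0,0.03,0,0],[0,0,0.045,0,0],[0,0,0.045,0,0]]';python3 -m handwheel '[[0,0,0.015,0,0],[0,0,0.015,0,0],[0,0,0.015,0,0]]'
```

```text
clock: 13.5
eef_pos: [0.5167, -0.1706, 0.0649]
tcp_rot: [[-0.994, -0.11, 0.001], [-0.11, 0.994, -0.0], [-0.001, -0.0, -1.0]]
contact_force: [0.3, 0.6, -1.5]
grip_width: 0.226
grip_force: 59.2
clock: 14.25
eef_pos: [0.5165, -0.1705, 0.0507]
tcp_rot: [[-0.994, -0.11, -0.0], [-0.11, 0.994, -0.0], [0.0, -0.0, -1.0]]
contact_force: [0.1, -3.3, -2.9]
grip_width: 0.228
grip_force: 59.0
clock: 14.62
eef_pos: [0.5169, -0.1706, 0.0479]
tcp_rot: [[-0.994, -0.11, 0.001], [-0.11, 0.994, -0.001], [-0.001, -0.001, -1.0]]
contact_force: [-5.1, -0.5, 31.8]
grip_width: 0.221
grip_force: 64.4
```

```bash
python3 -m handwheel '[[0,0,0,0,50],[0,0,0,0,50],[0,0,0,0,50],[0,0,-0.2,0,50],[0,0,-0.4,0,50],[0,0.2,-0.6,0,85],[0,0.4,-0.8,0,85],[0.1,0.6,-1,0,85],[0.14,0.754,-1,0,85],[0.14,0.754,-1,0,85],[0.14,0.754,-1,0,85],[0.14,0.754,-1,0,85]]'; python3 - <<'E'
from h import *
s=snap('wrist','w6.png')
st=env.sense();print(st['clock'],st['eef_pos'])
E
```

```text
clock: 16.12
eef_pos: [0.4498, 0.0496, 0.3461]
tcp_rot: [[-0.994, -0.111, -0.0], [-0.111, 0.994, -0.0], [0.0, -0.0, -1.0]]
contact_force: [-0.3, -0.5, -0.2]
grip_width: 0.997
grip_force: 0.0
16.175 [0.44984262 0.04923555 0.34585194]
```

View pics/w6.png

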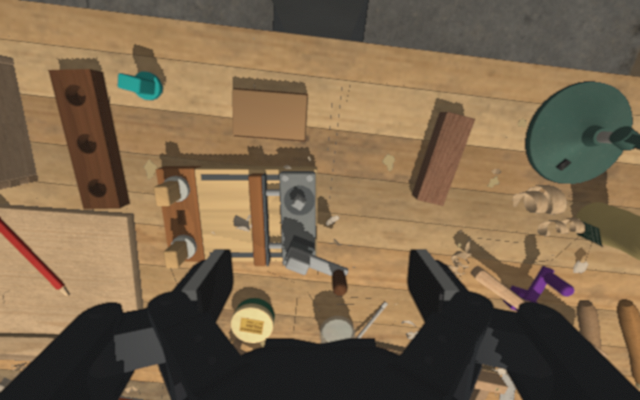

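Both dogs stand in slots 2 and 0, and the board is at (443,155). Next I'll measure the board, jar and crank.

```bash
python3 - <<'E'
from h import *
s=snap('wrist'); im=cv2.cvtColor(np.asarray(s['pixels']),cv2.COLOR_RGB2BGR)
x0,y0,x1,y1=400,95,485,215
h=cv2.cvtColor(im,cv2.COLOR_BGR2HSV)[y0:y1,x0:x1]
g=im[y0:y1,x0:x1].astype(int)
print(g[60,10:70:2].tolist())
m=((g[...,2]<140)&(h[...,1]>60)).astype(np.uint8)
c=max(cv2.findContours(m,0,2)[0],key=cv2.contourArea);r=cv2.minAreaRect(c);print(r)
w=np.array([ray(s,u,v,.032) for u,v in cv2.boxPoints(r)+[x0,y0]]);e=np.diff(np.vstack([w,w[:1]]),axis=0)
print(w.round(3).tolist(),w.mean(0),np.linalg.norm(e,axis=1),np.degrees(np.arctan2(e[:,1],e[:,0])))
print('jar',ray(s,335,325,.084),'tin',ray(s,252,322,.034),'knob',ray(s,340,274,.132),'grip',ray(s,299,247,.111),'spin',ray(s,299,196,.073),'jawface top',ray(s,251,220,.057))
cv2.imwrite('pics/c6.png',cv2.resize(im[90:300,270:490],None,fx=2.7,fy=2.7,interpolation=cv2.INTER_CUBIC))
E
```

```text
[[88, 129, 163], [90, 131, 166], [91, 133, 168], [87, 126, 160], [61, 86, 108], [50, 69, 86], [50, 69, 86], [46, 63, 79], [36, 46, 60], [35, 44, 59], [36, 45, 60], [51, 67, 92], [64, 84, 119], [70, 92, 129], [68, 90, 127], [71, 94, 131], [72, 93, 131], [75, 98, 136], [75, 98, 136], [72, 95, 132], [71, 94, 132], [73, 96, 134], [75, 99, 136], [72, 95, 132], [71, 93, 129], [70, 92, 129], [76, 106, 141], [78, 115, 148], [80, 116, 150], [81, 119, 153]]
((41.99535369873047, 57.73292541503906), (53.76308822631836, 105.580810546875), 23.448062896728516)
[[0.482, 0.175, 0.032], [0.332, 0.209, 0.032], [0.353, 0.288, 0.032], [0.508, 0.261, 0.032]] [0.41862913 0.23345677 0.032     ] [0.15369823 0.08196092 0.15740277 0.08995631] [ 167.10720997   74.9781516   -10.04770402 -107.07182809]
jar [0.70234785 0.1020506  0.084     ] tin [ 0.75242684 -0.0407749   0.034     ] knob [0.58246966 0.09145696 0.132     ] grip [0.55894692 0.03227352 0.111     ] spin [0.49636574 0.02393827 0.073     ] jawface top [ 0.54738635 -0.04700536  0.057     ]
```

View pics/c6.png

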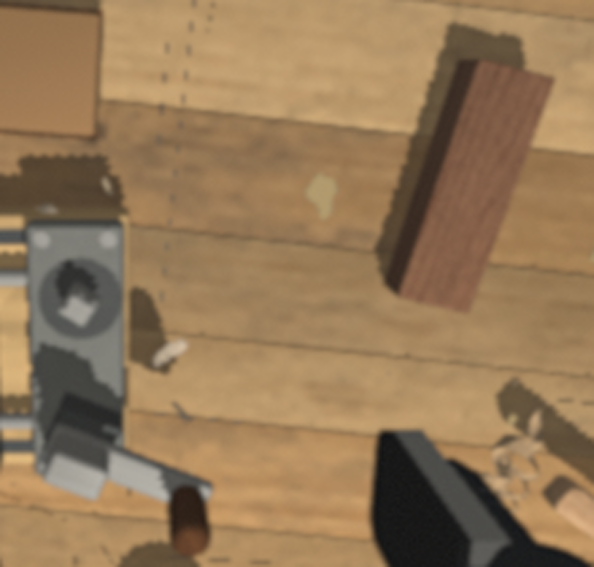

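```bash
python3 - <<'E'
from h import *
s=snap('wrist');st=env.sense();t=st['eef_pos'];R=st['tcp_rot']
W=lambda c,z:ray(s,c[0]/2.7+270,c[1]/2.7+90,z)
w=np.array([W(c,.032) for c in [(477,60),(553,77),(470,312),(398,293)]]);e=np.diff(np.vstack([w,w[:1]]),axis=0)
print(w.mean(0).round(4),np.linalg.norm(e,axis=1).round(4),np.degrees(np.arctan2(e[:,1],e[:,0])).round(1),'tool',(R.T@(w.mean(0)-t)/.3).round(3),t.round(4))
print('disc',W((82,297),.05),'spintop',W((78,308),.073))
g=W((75,473),.111);k=W((192,540),.132);print('grip',g,[W(c,.111).round(4) for c in [(57,452),(110,460),(98,500),(45,482)]],'knob',k,np.degrees(np.arctan2(*(k-g)[[1,0]])),np.linalg.norm((k-g)[:2]))
print('jawface',W((0,0),.057),ray(s,251,215,.057))
E
```

```text
[0.4262 0.2411 0.032 ] [0.0438 0.1385 0.0456 0.136 ] [ 84.5  -6.2 -98.7 173.1] tool [0.007 0.645 1.046] [0.4499 0.049  0.3457]
disc [0.5087853  0.02540933 0.05      ] spintop [0.50846333 0.02467096 0.073     ]
grip [0.58695044 0.03283793 0.111     ] [array([0.5759, 0.0224, 0.111 ]), array([0.5774, 0.0503, 0.111 ]), array([0.6014, 0.0464, 0.111 ]), array([0.5939, 0.0176, 0.111 ])] knob [0.60659716 0.09583766 0.132     ] 72.67969892451764 0.06599211655649195
jawface [ 0.35522623 -0.03007102  0.057     ] [ 0.53900772 -0.04760299  0.057     ]
```

```bash
python3 -m handwheel '[[0.007,0.2,0.2,0.05,85],[0.007,0.4,0.4,0.1,85],[0.007,0.645,0.5,0.151,85],[0.007,0.645,0.6,0.151,85],[0.007,0.645,0.6,0.151,85],[0.007,0.645,0.6,0.151,85]]' >/dev/null; python3 -m handwheel '[[0,0,0.2,0,85],[0,0,0.4,0,85],[0,0,0.5,0,85],[0,0,0.54,0,85],[0,0,0.54,0,85],[0,0,0.54,0,0],[0,0,0.54,0,0],[0,0,0.54,0,0],[0,0,0.54,0,0],[0,0,0.54,0,0]]';  python3 -m handwheel '[[0,0,-0.1,0,0],[0,0,-0.2,0,0],[0,0,-0.3,0,0],[0,0,-0.4,0,0],[0,0,-0.4,0,0],[0,0,-0.4,0,0]]'; python3 - <<'E'
from h import *
s=snap('wrist','w7.png')
st=env.sense();t=st['eef_pos'];R=st['tcp_rot']
y=np.degrees(np.arctan2(R[1,1],R[0,1]));print(t,y)
print((R.T@(np.array([.5583,-.0955,t[2]])-t)/.3).round(3),np.radians(y-96.1)/1.5)
E
```

```text
clock: 18.27
eef_pos: [0.4272, 0.2422, 0.0057]
tcp_rot: [[-0.993, 0.116, 0.002], [0.116, 0.993, 0.001], [-0.002, 0.001, -1.0]]
contact_force: [-0.2, -3.0, 18.4]
grip_width: 0.513
grip_force: 59.4
clock: 19.02
eef_pos: [0.4262, 0.2418, 0.1243]
tcp_rot: [[-0.993, 0.116, -0.0], [0.116, 0.993, -0.0], [0.0, -0.0, -1.0]]
contact_force: [0.0, -0.4, -1.5]
grip_width: 0.513
grip_force: 63.3
[0.42593418 0.24165597 0.12388958] 83.34269161090786
[-0.569 -1.065  0.   ] -0.1484380233879677
```

View pics/w7.png

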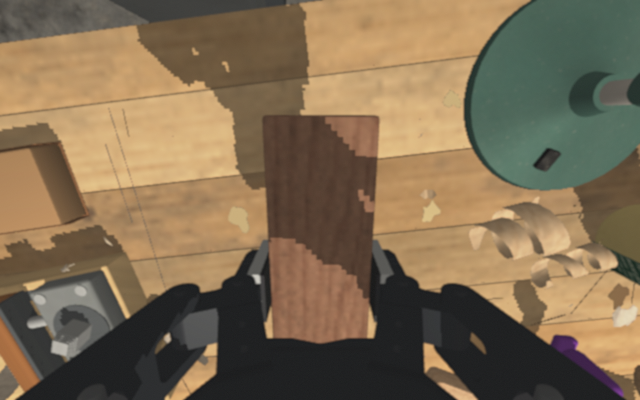

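```bash
python3 -m handwheel '[[0,0,-0.1,0,0],[0,0,-0.2,0,0],[-0.1,-0.18,-0.2,0,0],[-0.2,-0.36,-0.2,-0.05,0],[-0.3,-0.54,-0.2,-0.1,0],[-0.4,-0.75,-0.2,-0.148,0],[-0.5,-0.9,-0.2,-0.148,0],[-0.569,-0.98,-0.2,-0.148,0],[-0.569,-0.98,-0.2,-0.148,0],[-0.569,-0.98,-0.2,-0.148,0],[-0.569,-0.98,-0.2,-0.148,0]]'; python3 - <<'E'
from h import *
s=snap('wrist','w8.png')
st=env.sense();t=st['eef_pos'];R=st['tcp_rot']
y=np.degrees(np.arctan2(R[1,1],R[0,1]));print(t,y)
print((R.T@(np.array([.5583,-.0955,t[2]])-t)/.3).round(3),np.radians(y-96.1)/1.5, 'near edge pred',proj(s,t+[0,0,.026]+.07*R[:,0]))
E
```

```text
clock: 20.45
eef_pos: [0.5612, -0.069, 0.1841]
tcp_rot: [[-0.994, -0.107, -0.001], [-0.107, 0.994, 0.0], [0.001, 0.0, -1.0]]
contact_force: [0.5, -0.1, -1.4]
grip_width: 0.516
grip_force: 63.2
[ 0.56136774 -0.06896616  0.18429315] 96.12275313874446
[ 0.02  -0.087 -0.   ] 0.00026474479083597675 near edge pred [319.23158284 116.3061237 ]
```

View pics/w8.png

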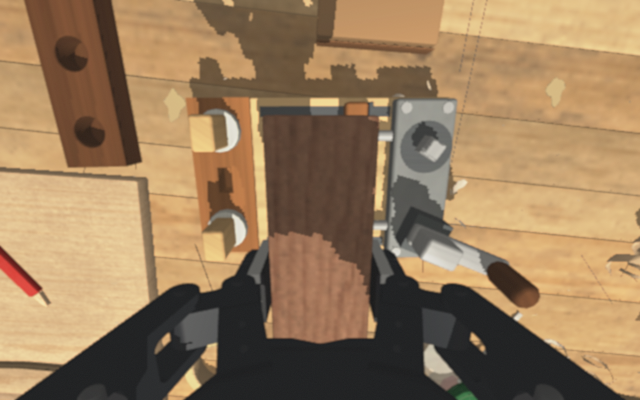

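```bash
python3 -m handwheel '[[0.02,-0.087,0,0,0],[0.02,-0.087,0,0,0],[0.02,-0.087,0.15,0,0],[0.02,-0.087,0.3,0,0],[0.02,-0.087,0.4,0,0],[0.02,-0.087,0.46,0,0],[0.02,-0.087,0.475,0,0],[0.02,-0.087,0.487,0,0],[0.02,-0.087,0.487,0,0]]';  python3 -m handwheel '[[0,0,0,0,55],[0,0,0,0,55],[0,0,0,0,55],[0,0,-0.1,0,55],[0,0,-0.2,0,55],[0,0,-0.4,0,55],[0,0,-0.6,0,55],[0,0.1,-0.8,0,55],[0,0.2,-0.8,0,55],[0,0.2,-0.8,0,55],[0,0.2,-0.8,0,55]]';  python3 - <<'E'
from h import *
s=snap('wrist','w9.png');im=cv2.imread('pics/w9.png')
cv2.imwrite('pics/w9c.png',cv2.resize(im[80:320,180:500],None,fx=2.5,fy=2.5,interpolation=cv2.INTER_CUBIC))
st=env.sense();print(st['eef_pos'])
E
```

```text
clock: 21.62
eef_pos: [0.5593, -0.0966, 0.0391]
tcp_rot: [[-0.994, -0.106, 0.001], [-0.106, 0.994, -0.0], [-0.001, -0.0, -1.0]]
contact_force: [-0.3, 1.1, -1.9]
grip_width: 0.514
grip_force: 63.3
clock: 23.0
eef_pos: [0.5522, -0.0371, 0.2781]
tcp_rot: [[-0.994, -0.106, -0.001], [-0.106, 0.994, -0.0], [0.001, -0.0, -1.0]]
contact_force: [-0.5, 0.4, -0.1]
grip_width: 0.645
grip_force: 0.0
[ 0.55213764 -0.03740438  0.27785749]
```

View pics/w9c.png

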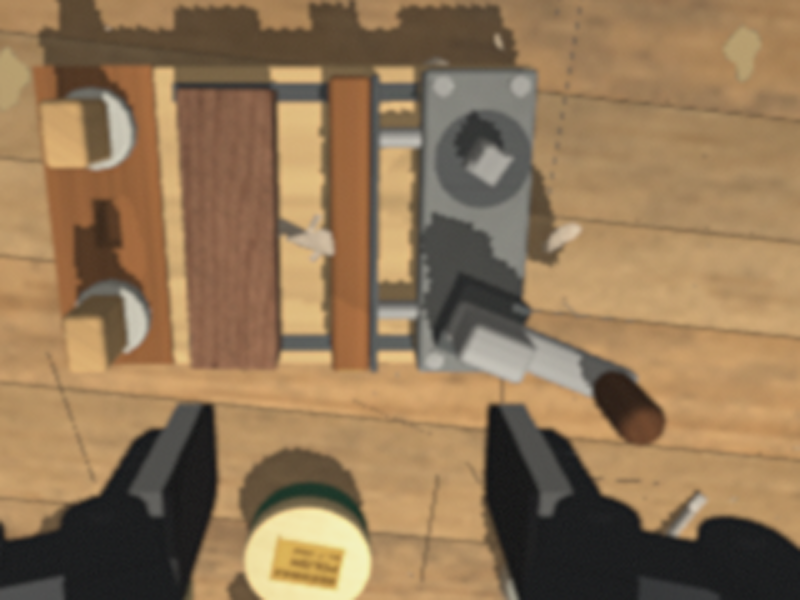

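```bash
python3 - <<'E'
from h import *
s=snap('wrist')
W=lambda c,z:ray(s,c[0]/2.5+180,c[1]/2.5+80,z)
xa=np.array([.1063,-.9943]);ya=np.array([.9943,.1063]);O=np.array([.5657,-.165])-.087*xa
def pr(w): d=w[:2]-O; return np.round([d@xa,d@ya],4)
A=lambda e:np.degrees(np.arctan2(e[1],e[0])).round(1)
for n,L,z in [('spindle',[(489,139),(514,162),(491,187),(467,166)],.073),('block',[(484,324),(537,350),(513,383),(460,361)],.111)]:
    w=np.array([W(c,z) for c in L]);print(n,w.mean(0).round(4),pr(w.mean(0)))
    for i in range(4): e=w[(i+1)%4]-w[i];print(np.linalg.norm(e).round(4),A(e))
print('disc',pr(W((482,158),.05)))
k=W((635,420),.132);b=np.array([W(c,.111) for c in [(484,324),(537,350),(513,383),(460,361)]]).mean(0);print('knob',k.round(4),pr(k),A(k-b),np.linalg.norm((k-b)[:2]))
print('jaw face',pr(W((330,80),.057)),pr(W((333,368),.057)),'board',pr(W((278,90),.062)),pr(W((190,368),.062)),'slots',pr(W((105,225),.03)))
E
```

```text
spindle [0.5094 0.0238 0.073 ] [-0.1067 -0.0359]
0.016 55.4
0.0153 -34.9
0.0152 -123.7
0.0156 148.1
block [0.5891 0.0333 0.111 ] [-0.1077  0.0443]
0.027 69.4
0.0185 -25.5
0.0265 -107.4
0.0199 156.5
disc [-0.1068 -0.0363]
knob [0.6049 0.0906 0.132 ] [-0.163   0.0661] 74.6 0.05942071204344169
jaw face [-0.0322 -0.0732] [-0.0327  0.0717] board [-0.0081 -0.0687] [0.0412 0.0698] slots [0.0891 0.0007]
```

The board lies flat and clear between jaw and dogs. The jaw face is at press x -32.5 mm, so travel is about 5.5 mm and the spindle about 0.55 rad. The crank x yaw is about 70° on the pin, which matches. I'll turn the gripper square to its block.

```bash
python3 -m handwheel '[[-0.1,0.1,0,0.1,50],[-0.15,0.222,0,0.2,50],[-0.15,0.222,0,0.35,50],[-0.15,0.222,0,0.5,50],[-0.15,0.222,0,0.6,50],[-0.15,0.222,0,0.7,50],[-0.15,0.222,0,0.8,50],[-0.15,0.222,0,0.9,50],[-0.15,0.222,0,1,50],[-0.15,0.222,0,1,50],[-0.15,0.222,0,1,50]]' >/dev/null; python3 -m handwheel '[[0,0,0.05,0.12,50],[0,0,0.1,0.25,50],[0,0,0.1,0.351,50],[0,0,0.1,0.351,50],[0,0,0.1,0.351,50],[0,0,0.1,0.351,50]]'; python3 - <<'E'
from h import *
s=snap('wrist','w10.png');im=cv2.imread('pics/w10.png')
st=env.sense();t=st['eef_pos'];R=st['tcp_rot'];print(t,np.degrees(np.arctan2(R[1,1],R[0,1])),st['joint_positions'].round(0),proj(s,[.5897,.0337,.111]),proj(s,[.5098,.0245,.073]))
E
```

```text
clock: 25.22
eef_pos: [0.5902, 0.0341, 0.2486]
tcp_rot: [[0.34, 0.94, 0.0], [0.94, -0.34, -0.0], [0.0, 0.0, -1.0]]
contact_force: [0.5, -0.1, 0.0]
grip_width: 0.589
grip_force: 0.0
[0.59015826 0.03408246 0.24854126] -19.933199362022318 [ 0. 22. 98. -0. 60. 20.] [319.43445508 190.33779252] [255.92319461 212.6935954 ]
```

View pics/w10.png

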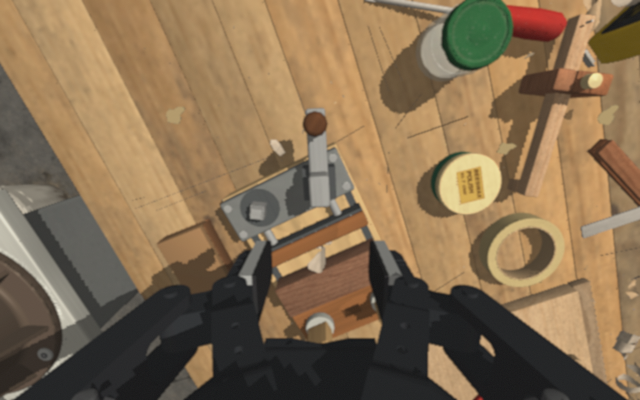

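The view shows the crank's grip block at (318,190), its arm running straight up to the knob at (316,123), and the spindle top at (257,211), all matching the predicted pixels. I've now viewed 15 pictures, one over the limit, so I'll use only numbers from here. Next is the spindle's square angle.

```bash
python3 - <<'E'
from h import *
s=snap('wrist');g=cv2.cvtColor(np.asarray(s['pixels']),cv2.COLOR_RGB2GRAY)
x0,y0=242,196;c=g[y0:y0+32,x0:x0+32];c4=cv2.resize(c,None,fx=4,fy=4,interpolation=cv2.INTER_CUBIC)
print(c[::2,::2].tolist())
for th in (130,145,160):
    m=(c4>th).astype(np.uint8);n,l,stt,ce=cv2.connectedComponentsWithStats(m)
    k=min(range(1,n),key=lambda i:np.hypot(*(ce[i]-[60,60]))+ (1e3 if stt[i][4]<300 else 0))
    ct=max(cv2.findContours((l==k).astype(np.uint8),0,2)[0],key=cv2.contourArea);r=cv2.boxPoints(cv2.minAreaRect(ct))
    w=np.array([ray(s,u/4+x0,v/4+y0,.073) for u,v in r]);e=np.diff(np.vstack([w,w[:1]]),axis=0)
    print(th,w.mean(0).round(4),np.linalg.norm(e,axis=1).round(4),(np.degrees(np.arctan2(e[:,1],e[:,0]))%90).round(1))
E
```

```text
[[118, 95, 85, 85, 86, 87, 87, 87, 88, 85, 86, 85, 83, 85, 86, 86], [102, 85, 86, 86, 86, 86, 86, 87, 86, 85, 86, 86, 83, 84, 85, 85], [89, 85, 86, 86, 87, 87, 92, 89, 88, 87, 86, 85, 84, 83, 85, 86], [87, 87, 86, 86, 86, 98, 109, 109, 108, 106, 104, 101, 95, 85, 85, 85], [86, 86, 87, 82, 88, 115, 116, 114, 114, 114, 112, 110, 99, 86, 83, 86], [86, 87, 81, 66, 107, 132, 132, 130, 130, 129, 127, 115, 92, 86, 84, 84], [86, 88, 71, 49, 110, 141, 138, 136, 137, 134, 134, 120, 91, 84, 85, 84], [86, 86, 67, 51, 115, 160, 161, 159, 157, 155, 141, 120, 92, 84, 86, 85], [88, 82, 57, 52, 116, 159, 160, 161, 162, 159, 140, 117, 94, 86, 87, 85], [94, 86, 67, 58, 128, 159, 159, 159, 159, 157, 140, 114, 92, 86, 86, 85], [108, 87, 70, 56, 134, 162, 161, 161, 160, 153, 139, 113, 88, 86, 86, 86], [123, 101, 59, 51, 113, 139, 141, 145, 150, 148, 137, 105, 86, 86, 86, 86], [127, 123, 85, 54, 58, 59, 62, 67, 78, 93, 100, 89, 87, 86, 86, 85], [128, 128, 123, 101, 85, 76, 80, 69, 78, 84, 86, 86, 86, 86, 86, 96], [128, 127, 127, 126, 114, 100, 91, 87, 86, 86, 86, 87, 87, 93, 107, 121], [127, 127, 126, 126, 125, 124, 118, 111, 104, 102, 103, 106, 113, 120, 122, 123]]
130 [0.5111 0.0242 0.073 ] [0.0154 0.0146 0.0154 0.0148] [61.5 64.6 62.2 64.6]
145 [0.5099 0.0231 0.073 ] [0.0113 0.0125 0.0113 0.0127] [61.1 64.1 61.6 64. ]
160 [0.5106 0.0254 0.073 ] [0.0034 0.0089 0.0034 0.0089] [60.7 63.6 61.2 63.6]
```

```bash
python3 -m handwheel '[[0,0,0.15,0,50],[0,0,0.3,0,50],[0,0,0.42,0,50],[0,0,0.5,0,50],[0,0,0.55,0,50],[0,0,0.555,0,50],[0,0,0.555,0,50],[0,0,0.555,0,0],[0,0,0.555,0,0],[0,0,0.555,0,0],[0,0,0.555,0,0],[0,0,0.555,0,0]]';python3 -m handwheel '[[0,0,0,0,0],[0,0,-0.03,0,0],[0,0,-0.06,0,0],[0,0,-0.09,0,0],[0,0,-0.13,0,0],[0,0,-0.15,0,0],[0,0,-0.15,0,0],[0,0,-0.15,0,0]]';python3 - <<'E'
from h import *
st=env.sense();t=st['eef_pos'];R=st['tcp_rot'];y=np.degrees(np.arctan2(R[1,1],R[0,1]));print(t,y,st['grip_width']*85)
print((R.T@(np.array([.5103,.0247,t[2]])-t)/.3).round(3),np.radians(y+27)/1.5)
E
```

```text
clock: 26.82
eef_pos: [0.5905, 0.0341, 0.0828]
tcp_rot: [[0.343, 0.939, 0.001], [0.939, -0.343, 0.0], [0.0, 0.001, -1.0]]
contact_force: [-1.9, 0.3, 6.8]
grip_width: 0.23
grip_force: 58.3
clock: 27.82
eef_pos: [0.5899, 0.0341, 0.1266]
tcp_rot: [[0.343, 0.939, -0.0], [0.939, -0.343, -0.0], [-0.0, -0.0, -1.0]]
contact_force: [-0.3, 0.9, -2.9]
grip_width: 0.227
grip_force: 58.8
[0.58987112 0.03410462 0.12663772] -20.052953351663533 19.274184266076784
[-0.12  -0.238  0.   ] 0.08083255820207201
```

```bash
python3 - <<'E'
from h import *
s=snap('wrist');g=cv2.cvtColor(np.asarray(s['pixels']),cv2.COLOR_RGB2GRAY)
st=env.sense();t=st['eef_pos'];R=st['tcp_rot']
for n,z,x in [('blocktop near',.0285,.016),('blocktop far',.0285,-.016),('knob c top',.0495,.065),('knob near top',.0495,.076),('hub near top',-.0085,.018)]: print(n,proj(s,t+[0,0,z]+x*R[:,0]).round(1))
print(list(enumerate(g[60:320:2,320].tolist()))[0:0],[(60+2*i,int(v)) for i,v in enumerate(g[60:320:2,319])])
E
```

```text
blocktop near [319.6 249. ]
blocktop far [319.6 313.3]
knob c top [319.6 134.3]
knob near top [319.6  96.9]
hub near top [319.7 215.9]
[] [(60, 160), (62, 160), (64, 158), (66, 156), (68, 156), (70, 156), (72, 156), (74, 156), (76, 156), (78, 156), (80, 157), (82, 157), (84, 158), (86, 160), (88, 163), (90, 164), (92, 165), (94, 166), (96, 164), (98, 161), (100, 148), (102, 145), (104, 80), (106, 68), (108, 73), (110, 76), (112, 77), (114, 79), (116, 79), (118, 81), (120, 81), (122, 82), (124, 81), (126, 82), (128, 81), (130, 82), (132, 81), (134, 81), (136, 79), (138, 78), (140, 76), (142, 75), (144, 76), (146, 75), (148, 73), (150, 73), (152, 72), (154, 71), (156, 71), (158, 72), (160, 67), (162, 64), (164, 60), (166, 54), (168, 45), (170, 93), (172, 160), (174, 166), (176, 165), (178, 166), (180, 166), (182, 166), (184, 165), (186, 165), (188, 165), (190, 166), (192, 166), (194, 166), (196, 166), (198, 166), (200, 166), (202, 166), (204, 167), (206, 167), (208, 166), (210, 166), (212, 166), (214, 166), (216, 166), (218, 165), (220, 167), (222, 166), (224, 166), (226, 166), (228, 167), (230, 162), (232, 120), (234, 107), (236, 109), (238, 111), (240, 110), (242, 111), (244, 111), (246, 111), (248, 113), (250, 119), (252, 138), (254, 158), (256, 164), (258, 163), (260, 163), (262, 162), (264, 162), (266, 162), (268, 162), (270, 163), (272, 162), (274, 163), (276, 163), (278, 162), (280, 128), (282, 87), (284, 88), (286, 89), (288, 89), (290, 88), (292, 90), (294, 88), (296, 89), (298, 90), (300, 89), (302, 90), (304, 89), (306, 88), (308, 89), (310, 89), (312, 87), (314, 108), (316, 173), (318, 181)]
```

```bash
python3 -m handwheel '[[-0.06,-0.12,0,0.04,0],[-0.117,-0.238,0,0.081,0],[-0.117,-0.238,0,0.081,0],[-0.117,-0.238,0,0.081,0],[-0.117,-0.238,0.05,0.081,0],[-0.117,-0.238,0.06,0.081,0],[-0.117,-0.238,0.07,0.081,0],[-0.117,-0.238,0.08,0.081,0],[-0.117,-0.238,0.09,0.081,0],[-0.117,-0.238,0.09,0.081,0]]'
```

```text
clock: 29.12
eef_pos: [0.5109, 0.0256, 0.0998]
tcp_rot: [[0.454, 0.891, -0.0], [0.891, -0.454, -0.0], [-0.0, -0.0, -1.0]]
contact_force: [-0.3, -0.4, -4.1]
grip_width: 0.225
grip_force: 59.5
```

```bash
python3 -m handwheel '[[0,0,0.015,0,0],[0,0,0.015,0,0],[0,0,0.03,0,0],[0,0,0.03,0,0],[0,0,0.045,0,0],[0,0,0.045,0,0]]';python3 -m handwheel '[[0,0,0.008,0,0],[0,0,0.014,0,0],[0,0,0.014,0,0]]'
```

```text
clock: 29.88
eef_pos: [0.5108, 0.0256, 0.0861]
tcp_rot: [[0.454, 0.891, -0.001], [0.891, -0.454, -0.0], [-0.0, -0.0, -1.0]]
contact_force: [-0.6, 0.3, -4.0]
grip_width: 0.227
grip_force: 59.6
clock: 30.25
eef_pos: [0.511, 0.0256, 0.0828]
tcp_rot: [[0.454, 0.891, 0.0], [0.891, -0.454, -0.0], [0.0, 0.0, -1.0]]
contact_force: [-4.8, -0.8, 11.9]
grip_width: 0.222
grip_force: 61.7
```

```bash
python3 -m handwheel '[[0,0,0,0,50],[0,0,0,0,50],[0,0,0,0,50],[0,0,-0.1,0,50],[0,0,-0.2,0,50],[0,0,-0.3,0,50],[0.1,0,-0.3,0,50],[0.213,0,-0.3,0,50],[0.213,0,-0.3,0,50],[0.213,0,-0.3,0,50]]';python3 - <<'E'
from h import *
s=snap('wrist');g=cv2.cvtColor(np.asarray(s['pixels']),cv2.COLOR_RGB2GRAY)
st=env.sense();t=st['eef_pos'];R=st['tcp_rot']
p=np.array([t[0],t[1],.132]);print(t)
for a in (-.011,0,.011): print(a,proj(s,p+a*R[:,0]).round(1),proj(s,p+a*R[:,1]).round(1))
q=proj(s,p).astype(int);m=np.asarray(s['pixels']).astype(int)
print([(q[1]-40+2*i,int(v)) for i,v in enumerate(g[q[1]-40:q[1]+40:2,q[0]])])
print([(q[0]-34+2*i,int(v)) for i,v in enumerate(g[q[1],q[0]-34:q[0]+34:2])])
E
```

```text
clock: 31.5
eef_pos: [0.5395, 0.0823, 0.1719]
tcp_rot: [[0.454, 0.891, -0.001], [0.891, -0.454, -0.0], [-0.001, -0.001, -1.0]]
contact_force: [-0.7, -0.7, -0.3]
grip_width: 0.584
grip_force: 0.0
[0.53939739 0.08209465 0.17193386]
-0.011 [319.9 241.7] [303.3 226.4]
0 [319.9 226.4] [319.9 226.4]
0.011 [319.9 210.5] [336.6 226.4]
[(np.int64(186), 134), (np.int64(188), 131), (np.int64(190), 157), (np.int64(192), 157), (np.int64(194), 155), (np.int64(196), 103), (np.int64(198), 48), (np.int64(200), 50), (np.int64(202), 51), (np.int64(204), 51), (np.int64(206), 51), (np.int64(208), 52), (np.int64(210), 62), (np.int64(212), 69), (np.int64(214), 75), (np.int64(216), 77), (np.int64(218), 76), (np.int64(220), 76), (np.int64(222), 76), (np.int64(224), 77), (np.int64(226), 76), (np.int64(228), 74), (np.int64(230), 72), (np.int64(232), 69), (np.int64(234), 69), (np.int64(236), 63), (np.int64(238), 70), (np.int64(240), 147), (np.int64(242), 159), (np.int64(244), 157), (np.int64(246), 158), (np.int64(248), 158), (np.int64(250), 159), (np.int64(252), 158), (np.int64(254), 158), (np.int64(256), 159), (np.int64(258), 159), (np.int64(260), 148), (np.int64(262), 111), (np.int64(264), 109)]
[(np.int64(285), 72), (np.int64(287), 73), (np.int64(289), 73), (np.int64(291), 72), (np.int64(293), 72), (np.int64(295), 72), (np.int64(297), 83), (np.int64(299), 89), (np.int64(301), 87), (np.int64(303), 82), (np.int64(305), 53), (np.int64(307), 58), (np.int64(309), 66), (np.int64(311), 70), (np.int64(313), 71), (np.int64(315), 75), (np.int64(317), 76), (np.int64(319), 76), (np.int64(321), 74), (np.int64(323), 71), (np.int64(325), 69), (np.int64(327), 70), (np.int64(329), 72), (np.int64(331), 73), (np.int64(333), 69), (np.int64(335), 102), (np.int64(337), 124), (np.int64(339), 124), (np.int64(341), 124), (np.int64(343), 124), (np.int64(345), 125), (np.int64(347), 124), (np.int64(349), 124), (np.int64(351), 123)]
```

The knob is exactly between the fingers (columns 304–335, rows 210–239). Lowering and gripping it.

```bash
python3 -m handwheel '[[0,0,0.1,0,50],[0,0,0.2,0,50],[0,0,0.253,0,50],[0,0,0.253,0,50],[0,0,0.253,0,0],[0,0,0.253,0,0],[0,0,0.253,0,0],[0,0,0.253,0,0],[0,0,0.253,0,0]]'; python3 -m handwheel '[[-0.0017,0.027,0,0,0],[-0.0074,0.0561,0,0,0],[-0.0290,0.1083,0,0,0],[-0.029,0.1083,0,0,0]]'
```

```text
clock: 32.67
eef_pos: [0.5408, 0.0828, 0.0971]
tcp_rot: [[0.454, 0.891, 0.002], [0.891, -0.454, 0.0], [0.001, 0.002, -1.0]]
contact_force: [1.5, 1.3, 7.4]
grip_width: 0.247
grip_force: 58.7
clock: 33.17
eef_pos: [0.5654, 0.0593, 0.0968]
tcp_rot: [[0.455, 0.891, 0.0], [0.891, -0.455, -0.0], [-0.0, 0.0, -1.0]]
contact_force: [-1.3, -2.8, 7.0]
grip_width: 0.243
grip_force: 59.1
```

```bash
python3 -m handwheel '[[-0.0345,0.0449,0,0,0],[-0.0793,0.0793,0,0,0],[-0.1316,0.101,0,0,0],[-0.1877,0.1084,0,0,0],[-0.2438,0.101,0,0,0],[-0.296,0.0793,0,0,0],[-0.3409,0.0449,0,0,0],[-0.3753,0,0,0,0],[-0.397,-0.0522,0,0,0],[-0.4043,-0.1083,0,0,0],[-0.397,-0.1644,0,0,0],[-0.3753,-0.2166,0,0,0]]'; python3 - <<'E'
from h import *
st=env.sense();t=st['eef_pos'];d=t[:2]-np.array([.5104,.0248]);print(st['clock'],np.linalg.norm(d),np.degrees(np.arctan2(d[1],d[0])))
E
```

```text
clock: 34.67
eef_pos: [0.4554, -0.0113, 0.0971]
tcp_rot: [[0.454, 0.891, 0.0], [0.891, -0.454, -0.001], [-0.001, 0.001, -1.0]]
contact_force: [-3.3, -7.2, 13.1]
grip_width: 0.246
grip_force: 59.9
34.675 0.06585061138032977 -146.7054656444209
```

```bash
python3 -m handwheel '[[0.0344,-0.0449,0,0,0],[0.0793,-0.0793,0,0,0],[0.1315,-0.101,0,0,0],[0.1876,-0.1084,0,0,0],[0.2437,-0.101,0,0,0],[0.2792,-0.0881,0,0,0],[0.2792,-0.0881,0,0,0],[0.2792,-0.0881,0,0,0]]'; python3 - <<'E'
from h import *
st=env.sense();t=st['eef_pos'];d=t[:2]-np.array([.5104,.0248]);a=np.degrees(np.arctan2(d[1],d[0]));print(st['clock'],np.linalg.norm(d),a)
s=snap('wrist')
f=st['contact_force'][:2];r=d/np.linalg.norm(d);print('radial',f@r,'cw-tang',f@np.array([r[1],-r[0]]))
E
```

```text
clock: 35.67
eef_pos: [0.4706, 0.0765, 0.097]
tcp_rot: [[0.454, 0.891, 0.001], [0.891, -0.454, 0.001], [0.001, 0.0, -1.0]]
contact_force: [-4.0, 7.9, 14.1]
grip_width: 0.242
grip_force: 60.1
35.675 0.06525337858142258 127.59301466878344
radial 8.720975318787888 cw-tang 1.6091552419717186
```

```bash
cat > a.py <<'E'
from h import *
st=env.sense();t=st['eef_pos'];d=t[:2]-np.array([.5104,.0248]);a=np.degrees(np.arctan2(d[1],d[0]))
f=st['contact_force'][:2];r=d/np.linalg.norm(d);print(a,np.linalg.norm(d),'radial',f@r,'cw-tang',f@np.array([r[1],-r[0]]))
E
python3 -m handwheel '[[0.013,0.0075,0,0,0],[0.0264,0.0147,0,0,0],[0.0264,0.0147,0,0,0]]'>/dev/null;python3 a.py; python3 -m handwheel '[[0.0184,0.0133,0,0,0],[0.0184,0.0133,0,0,0],[0.0184,0.0133,0,0,0]]'>/dev/null;python3 a.py; python3 -m handwheel '[[0.0057,0.005,0,0,0],[0.0114,0.0099,0,0,0],[0.0114,0.0099,0,0,0]]';python3 a.py
```

```text
120.14318950033359 0.06531473257712886 radial 7.633440508698366 cw-tang -3.158633280674243
113.93807864210554 0.06520526097920454 radial 6.990968063769369 cw-tang -2.4270037388734322
clock: 36.85
eef_pos: [0.4879, 0.086, 0.0969]
tcp_rot: [[0.454, 0.891, -0.0], [0.891, -0.454, 0.0], [-0.0, -0.0, -1.0]]
contact_force: [-4.3, 4.2, 13.9]
grip_width: 0.244
grip_force: 60.0
110.21646584814776 0.06524507177616368 radial 5.459096233916972 cw-tang -2.6141252927866385
```

```bash
for i in 1; do python3 -m handwheel '[[0.0083,0.0077,0,0,0],[0.0083,0.0077,0,0,0],[0.0083,0.0077,0,0,0]]'>/dev/null;python3 a.py; python3 -m handwheel '[[0.008,0.008,0,0,0],[0.008,0.008,0,0,0],[0.008,0.008,0,0,0]]'>/dev/null;python3 a.py; done
```

```text
107.21856029118918 0.06524966109983843 radial 4.422238924865843 cw-tang -4.430809195633494
104.17925643272473 0.06529866933002648 radial 3.4359272391183437 cw-tang -4.023715324543695
```

```bash
python3 -m handwheel '[[0.0077,0.0083,0,0,0],[0.0077,0.0083,0,0,0],[0.0077,0.0083,0,0,0]]'>/dev/null;python3 a.py; python3 -m handwheel '[[0.005,0.0058,0,0,0],[0.005,0.0058,0,0,0],[0.005,0.0058,0,0,0]]'>/dev/null;python3 a.py;python3 - <<'E'
from h import *
s=snap('wrist','w11.png');t=snap('top','top2.png')
xa=np.array([.1063,-.9943]);ya=np.array([.9943,.1063]);O=np.array([.5657,-.165])-.087*xa
for n,c in (('wrist',s),('top',t)):
    g=np.asarray(c['pixels']).astype(int)
    for y in (-.015,.0,.015):
        o=[]
        for x in np.arange(-.02,.085,.003):
            p=O+x*xa+y*ya;u,v=proj(c,[p[0],p[1],.06]).round().astype(int)
            o.append((round(x*1000),g[v,u].tolist()) if 0<=u<640 and 0<=v<400 else None)
        print(n,y,o)
E
```

```text
101.22866772911203 0.06536497700410931 radial 0.5312166016112994 cw-tang -3.6201719041153453
99.36927987642851 0.06541985646822315 radial 0.3056466674870644 cw-tang -3.7933227916415575
wrist -0.015 [(-20, [28, 29, 30]), (-17, [28, 30, 31]), (-14, [28, 29, 28]), (-11, [29, 28, 29]), (-8, [27, 28, 30]), (-5, [28, 28, 29]), (-2, [28, 28, 29]), (1, [27, 28, 30]), (4, [28, 29, 30]), (7, [26, 27, 28]), (10, [28, 29, 30]), (13, [28, 29, 29]), None, None, None, None, None, None, None, None, None, None, None, None, None, None, None, None, None, None, None, None, None, None, None]
wrist 0.0 [(-20, [29, 29, 30]), (-17, [30, 30, 32]), (-14, [30, 31, 31]), (-11, [27, 29, 29]), (-8, [29, 29, 30]), (-5, [29, 28, 30]), (-2, [27, 30, 30]), (1, [29, 30, 30]), (4, [27, 29, 29]), (7, [37, 37, 38]), (10, [45, 44, 44]), (13, [45, 45, 45]), (16, [50, 49, 50]), (19, [62, 62, 62]), (22, [64, 63, 63]), None, None, None, None, None, None, None, None, None, None, None, None, None, None, None, None, None, None, None, None]
wrist 0.015 [(-20, [29, 31, 31]), (-17, [27, 28, 29]), (-14, [28, 29, 31]), (-11, [29, 30,
[... 1938 characters left out ...]
30, 81]), (-14, [175, 138, 88]), (-11, [175, 138, 88]), (-8, [159, 124, 79]), (-5, [127, 101, 69]), (-2, [96, 74, 61]), (1, [98, 69, 49]), (4, [115, 70, 36]), (7, [124, 76, 42]), (10, [124, 76, 42]), (13, [122, 77, 38]), (16, [117, 69, 31]), (19, [113, 70, 43]), (22, [109, 68, 45]), (25, [111, 78, 51]), (28, [113, 77, 57]), (31, [113, 77, 57]), (34, [111, 75, 53]), (37, [112, 76, 49]), (40, [110, 72, 48]), (43, [109, 69, 46]), (46, [110, 73, 49]), (49, [115, 77, 55]), (52, [107, 69, 51]), (55, [107, 67, 50]), (58, [108, 75, 53]), (61, [105, 69, 51]), (64, [98, 62, 38]), (67, [101, 66, 42]), (70, [112, 69, 36]), (73, [112, 69, 36]), (76, [109, 65, 26]), (79, [93, 61, 32]), (82, [76, 49, 21])]
```

```bash
python3 -m handwheel '[[0.0066,0.0092,0,0,0],[0.0066,0.0092,0,0,0],[0.0066,0.0092,0,0,0]]'>/dev/null;python3 a.py; python3 -m handwheel '[[0.006,0.0096,0,0,0],[0.006,0.0096,0,0,0],[0.006,0.0096,0,0,0]]'>/dev/null;python3 a.py;
```

```text
96.53607727809394 0.06542540917054701 radial -1.9344954807004382 cw-tang -4.708936679066863
94.36318199913289 0.0654917007596441 radial 1.1368880708459832 cw-tang -8.98711347899757
```

```bash
python3 -m handwheel '[[0.0056,0.0097,0,0,0],[0.0056,0.0097,0,0,0],[0.0056,0.0097,0,0,0]]'>/dev/null;python3 a.py;python3 - <<'E'
from h import *
t=snap('top');xa=np.array([.1063,-.9943]);ya=np.array([.9943,.1063]);O=np.array([.5657,-.165])-.087*xa
g=np.asarray(t['pixels']).astype(int)
for y in (-.05,.05):
  print(y,[(x,g[tuple(proj(t,[*(O+x/1000*xa+y*ya),.06]).round().astype(int)[::-1])].tolist()) for x in range(-6,76,3)])
E
```

```text
92.32081612436268 0.06555456283976323 radial 1.5530360585210712 cw-tang -13.562657824853469
-0.05 [(-6, [82, 76, 72]), (-3, [82, 76, 72]), (0, [79, 69, 62]), (3, [93, 64, 46]), (6, [113, 69, 37]), (9, [124, 79, 40]), (12, [123, 74, 38]), (15, [118, 68, 34]), (18, [118, 68, 34]), (21, [111, 71, 33]), (24, [102, 65, 40]), (27, [103, 68, 48]), (30, [101, 63, 41]), (33, [108, 74, 48]), (36, [99, 64, 40]), (39, [99, 64, 40]), (42, [108, 71, 51]), (45, [99, 66, 42]), (48, [102, 67, 48]), (51, [103, 67, 49]), (54, [99, 70, 47]), (57, [100, 66, 47]), (60, [96, 63, 46]), (63, [99, 67, 50]), (66, [108, 85, 71]), (69, [137, 123, 112]), (72, [143, 134, 123]), (75, [128, 120, 103])]
0.05 [(-6, [157, 125, 91]), (-3, [119, 95, 71]), (0, [92, 75, 60]), (3, [106, 67, 39]), (6, [126, 76, 35]), (9, [130, 84, 43]), (12, [129, 75, 39]), (15, [129, 75, 39]), (18, [114, 71, 29]), (21, [107, 69, 42]), (24, [104, 67, 43]), (27, [114, 76, 50]), (30, [115, 75, 52]), (33, [115, 75, 52]), (36, [113, 77, 57]), (39, [110, 72, 49]), (42, [107, 68, 47]), (45, [109, 72, 47]), (48, [118, 79, 59]), (51, [110, 74, 49]), (54, [110, 74, 49]), (57, [112, 74, 53]), (60, [112, 76, 51]), (63, [112, 75, 56]), (66, [124, 104, 89]), (69, [137, 124, 112]), (72, [136, 126, 112]), (75, [136, 126, 112])]
```

Tight: the board spans press x 22 to 66, up to the collars at both dogs, and the tangential force has risen to 13.6 N. I'll ease back inside the lash, release the knob and regrip the block.

```bash
python3 -m handwheel '[[-0.005,-0.008,0,0,0],[-0.010,-0.0165,0,0,0],[-0.010,-0.0165,0,0,0]]' >/dev/null;python3 a.py; python3 -m handwheel '[[0,0,0,0,50],[0,0,0,0,50],[0,0,0,0,50],[0,0,-0.1,0,50],[0,0,-0.2,0,50],[0,0,-0.3,0,50],[0,0,-0.3,0,50],[0,0,-0.3,0,50]]';python3 - <<'E'
from h import *
s=snap('wrist');st=env.sense();t=st['eef_pos'];R=st['tcp_rot']
y=np.degrees(np.arctan2(R[1,1],R[0,1]))
c=np.array([.5104,.0248,t[2]]);print((R.T@(c-t)/.3).round(3),y)
# knob: dark brown blob near tcp
g=cv2.cvtColor(np.asarray(s['pixels']),cv2.COLOR_RGB2HSV)
q=proj(s,[t[0],t[1],.132]);m=np.zeros(g.shape[:2],np.uint8)
u,v=q.astype(int);sub=g[v-45:v+45,u-35:u+35];mm=((sub[...,2]<110)&(sub[...,1]>80)&((sub[...,0]<18)|(sub[...,0]>170))).astype(np.uint8)
n,l,stt,ce=cv2.connectedComponentsWithStats(mm);k=1+stt[1:,4].argmax();print(q,stt[k],ce[k]+[u-35,v-45])
E
```

```text
95.23655056558377 0.06536076205127024 radial -0.44994062305425075 cw-tang -1.960053486350944
clock: 41.0
eef_pos: [0.5042, 0.09, 0.1859]
tcp_rot: [[0.454, 0.891, -0.0], [0.891, -0.454, -0.0], [-0.0, -0.0, -1.0]]
contact_force: [0.5, -0.8, -0.6]
grip_width: 0.59
grip_force: 0.0
[-0.184  0.118  0.   ] -27.01722118901852
[319.56006238 219.02120627] [   0   21   49   69 1773] [307.33784546 225.06034969]
```

```bash
python3 -m handwheel '[[-0.09,0.06,0,-0.12,50],[-0.184,0.118,0,-0.25,50],[-0.184,0.118,0,-0.376,50],[-0.184,0.118,0,-0.376,50],[-0.184,0.118,0,-0.376,50],[-0.184,0.118,0.15,-0.376,50],[-0.184,0.118,0.28,-0.376,50],[-0.184,0.118,0.343,-0.376,50],[-0.184,0.118,0.343,-0.376,50],[-0.184,0.118,0.343,-0.376,50]]'; python3 -m handwheel '[[0,0,0,0,0],[0,0,0,0,0],[0,0,0,0,0],[0,0,0,0,0],[0,0,0,0,0],[0,0,0,0,0]]'
```

```text
clock: 42.3
eef_pos: [0.5114, 0.0249, 0.084]
tcp_rot: [[-0.091, 0.996, 0.001], [0.996, 0.091, -0.0], [-0.0, 0.001, -1.0]]
contact_force: [-0.5, 1.1, 0.1]
grip_width: 0.587
grip_force: 0.0
clock: 43.05
eef_pos: [0.5099, 0.0246, 0.0842]
tcp_rot: [[-0.092, 0.996, -0.001], [0.996, 0.092, -0.0], [-0.0, -0.001, -1.0]]
contact_force: [-10.0, -1.5, 15.7]
grip_width: 0.222
grip_force: 58.7
```

```bash
python3 -m handwheel '[[0,0,-0.02,0,0],[0,0,-0.04,0,0],[0,0,-0.06,0,0],[0,0,-0.09,0,0],[0,0,-0.13,0,0],[0,0,-0.16,0,0],[0,0,-0.16,0,0],[0,0,-0.16,0,0]]';python3 - <<'E'
from h import *
s=snap('wrist');g=cv2.cvtColor(np.asarray(s['pixels']),cv2.COLOR_RGB2GRAY)
st=env.sense();t=st['eef_pos'];R=st['tcp_rot']
for n,z,x in [('top near',.027,.016),('top far',.027,-.016)]: print(n,proj(s,t+[0,0,z]+x*R[:,0]).round(1))
print([(224+2*i,int(v)) for i,v in enumerate(g[224:330:2,319])])
print((R.T@(np.array([.5897,.0337,t[2]])-t)/.3).round(3))
E
```

```text
clock: 44.05
eef_pos: [0.5109, 0.0247, 0.1313]
tcp_rot: [[-0.092, 0.996, 0.0], [0.996, 0.092, 0.0], [0.0, 0.0, -1.0]]
contact_force: [0.5, -0.3, -3.7]
grip_width: 0.225
grip_force: 61.8
top near [319.3 247.3]
top far [319.3 311. ]
[(224, 176), (226, 175), (228, 145), (230, 92), (232, 93), (234, 94), (236, 95), (238, 95), (240, 95), (242, 96), (244, 97), (246, 102), (248, 124), (250, 150), (252, 163), (254, 169), (256, 171), (258, 171), (260, 171), (262, 171), (264, 169), (266, 116), (268, 93), (270, 94), (272, 95), (274, 93), (276, 94), (278, 94), (280, 95), (282, 93), (284, 94), (286, 93), (288, 94), (290, 94), (292, 94), (294, 93), (296, 93), (298, 106), (300, 103), (302, 93), (304, 94), (306, 94), (308, 94), (310, 83), (312, 56), (314, 55), (316, 53), (318, 53), (320, 55), (322, 55), (324, 53), (326, 65), (328, 90)]
[ 0.005  0.265 -0.   ]
```

```bash
python3 -m handwheel '[[0.003,0.13,0,0,0],[0.005,0.265,0,0,0],[0.005,0.265,0,0,0],[0.005,0.265,0,0,0],[0.005,0.265,0.05,0,0],[0.005,0.265,0.075,0,0],[0.005,0.265,0.1,0,0],[0.005,0.265,0.12,0,0],[0.005,0.265,0.14,0,0],[0.005,0.265,0.14,0,0]]';python3 -m handwheel '[[0,0,0.008,0,0],[0,0,0.015,0,0],[0,0,0.015,0,0]]'
```

```text
clock: 45.35
eef_pos: [0.5897, 0.0335, 0.089]
tcp_rot: [[-0.092, 0.996, -0.001], [0.996, 0.092, -0.0], [0.0, -0.001, -1.0]]
contact_force: [-0.5, -1.0, -3.7]
grip_width: 0.221
grip_force: 61.6
clock: 45.72
eef_pos: [0.59, 0.0336, 0.0848]
tcp_rot: [[-0.092, 0.996, -0.0], [0.996, 0.092, -0.0], [0.0, -0.0, -1.0]]
contact_force: [-0.0, -0.8, -4.0]
grip_width: 0.227
grip_force: 61.6
```

Nearly down. A final 1 mm, then release, retreat and check numerically.

```bash
python3 -m handwheel '[[0,0,0.004,0,0],[0,0,0.004,0,0],[0,0,0.004,0,0]]'; python3 -m handwheel '[[0,0,0,0,40],[0,0,0,0,50],[0,0,0,0,50],[0,0,-0.1,0,50],[0,0,-0.2,0,50],[0,0,-0.4,0,50],[0,0,-0.6,0,50],[0.0,0,-0.6,0,50],[0.0,0,-0.6,0,50]]'; python3 - <<'E'
from h import *
t=snap('top');s=snap('wrist','w12.png');st=env.sense();e=st['eef_pos'];R=st['tcp_rot']
xa=np.array([.1063,-.9943]);ya=np.array([.9943,.1063]);O=np.array([.5657,-.165])-.087*xa
def line(c,a,b,z,n): return [np.asarray(c['pixels'])[tuple(proj(c,[*(a+(b-a)*k/n),z]).round().astype(int)[::-1])].tolist() if (0<=proj(c,[*(a+(b-a)*k/n),z])).all() and (proj(c,[*(a+(b-a)*k/n),z])<[639.4,399.4]).all() else 0 for k in range(n+1)]
for y in (-.05,.05): print('jaw/board',y,line(t,O-.006*xa+y*ya,O+.075*xa+y*ya,.06,27))
pin=O-.108*xa+.045*ya;sp=O-.108*xa-.035*ya
d=np.array([np.cos(np.radians(95.3)),np.sin(np.radians(95.3))])
print('crank block+knob wrist',proj(s,[*pin,.111]),proj(s,[*(pin+.065*d),.132]),line(s,pin-.02*d,pin+.02*d,.111,10),line(s,pin+.05*d,pin+.08*d,.132,10))
print('spindle',line(s,sp-.012*d,sp+.012*d,.073,8))
E
```

```text
clock: 46.1
eef_pos: [0.5901, 0.0335, 0.0843]
tcp_rot: [[-0.092, 0.996, 0.0], [0.996, 0.092, -0.0], [-0.0, 0.0, -1.0]]
contact_force: [-3.1, -1.3, 5.6]
grip_width: 0.225
grip_force: 62.8
clock: 47.22
eef_pos: [0.5897, 0.0336, 0.2635]
tcp_rot: [[-0.092, 0.996, -0.0], [0.996, 0.092, 0.0], [0.0, -0.0, -1.0]]
contact_force: [-0.1, -0.3, -1.1]
grip_width: 0.581
grip_force: 0.0
jaw/board -0.05 [[72, 56, 48], [72, 56, 48], [77, 61, 47], [78, 61, 47], [74, 63, 46], [78, 58, 45], [78, 64, 49], [76, 56, 47], [76, 56, 47], [74, 58, 46], [71, 53, 39], [94, 66, 50], [105, 72, 52], [101, 68, 49], [106, 74, 53], [106, 74, 53], [104, 71, 47], [101, 70, 43], [102, 65, 46], [99, 62, 45], [94, 63, 41], [101, 68, 51], [95, 67, 48], [101, 69, 50], [112, 91, 76], [141, 128, 117], [142, 134, 122], [121, 111, 100]]
jaw/board 0.05 [[55, 44, 33], [54, 39, 28], [76, 61, 47], [85, 69, 53], [87, 68, 53], [82, 68, 51], [87, 67, 55], [87, 67, 55], [81, 63, 50], [77, 59, 41], [88, 74, 55], [81, 61, 45], [92, 67, 52], [92, 67, 52], [100, 68, 46], [110, 69, 50], [106, 68, 46], [109, 75, 56], [107, 73, 50], [112, 76, 54], [112, 76, 54], [108, 71, 45], [108, 72, 46], [112, 79, 57], [123, 103, 89], [139, 129, 116], [132, 124, 112], [132, 124, 112]]
crank block+knob wrist [320.39983138 186.3392958 ] [320.49630612 120.97975036] [[161, 159, 151], [130, 128, 122], [167, 164, 157], [167, 164, 156], [165, 162, 154], [166, 163, 156], [166, 163, 155], [166, 163, 155], [166, 163, 155], [106, 104, 99], [154, 151, 144]] [[168, 166, 157], [158, 157, 148], [85, 55, 37], [100, 66, 45], [101, 67, 44], [110, 71, 47], [106, 70, 47], [102, 67, 44], [112, 98, 89], [162, 145, 122], [194, 159, 111]]
spindle [[87, 89, 87], [118, 116, 112], [165, 162, 154], [166, 163, 155], [167, 165, 157], [168, 165, 157], [131, 128, 122], [96, 94, 91], [87, 88, 87]]
```

```bash
python3 -m handwheel '[[0.1,0,-0.1,0,50],[0.2,0,-0.2,0,50],[0.4,0,-0.2,0,50],[0.5,0,-0.2,0,50],[0.5,0,-0.2,0,50],[0.5,0,-0.2,0,50]]'; python3 - <<'E'
from h import *
t=snap('top');s=snap('wrist')
xa=np.array([.1063,-.9943]);ya=np.array([.9943,.1063]);O=np.array([.5657,-.165])-.087*xa
for n,c in (('top',t),('wrist',s)):
  for y in (-.05,0.02,.05):
    o=[]
    for x in range(-6,81,3):
        u,v=proj(c,[*(O+x/1000*xa+y*ya),.059]).round().astype(int)
        o.append((x,np.asarray(c['pixels'])[v,u].tolist()) if 0<=u<640 and 0<=v<400 else x)
    print(n,y,o)
E
```

```text
clock: 48.08
eef_pos: [0.5758, 0.1824, 0.3226]
tcp_rot: [[-0.093, 0.996, -0.002], [0.996, 0.093, -0.001], [-0.001, -0.002, -1.0]]
contact_force: [-0.1, -0.0, 0.0]
grip_width: 0.588
grip_force: 0.0
top -0.05 [(-6, [84, 76, 74]), (-3, [84, 76, 74]), (0, [84, 71, 63]), (3, [99, 68, 50]), (6, [118, 76, 44]), (9, [119, 70, 36]), (12, [122, 70, 33]), (15, [116, 70, 34]), (18, [116, 70, 34]), (21, [107, 63, 35]), (24, [104, 67, 39]), (27, [103, 72, 45]), (30, [108, 71, 49]), (33, [101, 73, 47]), (36, [101, 66, 46]), (39, [101, 66, 46]), (42, [101, 70, 50]), (45, [105, 74, 50]), (48, [103, 70, 50]), (51, [106, 72, 50]), (54, [98, 62, 40]), (57, [97, 65, 46]), (60, [97, 65, 46]), (63, [100, 63, 47]), (66, [113, 89, 74]), (69, [140, 128, 116]), (72, [149, 142, 127]), (75, [122, 110, 99]), (78, [111, 89, 64])]
top 0.02 [(-6, [118, 93, 62]), (-3, [118, 93, 62]), (0, [92, 76, 63]), (3, [99, 68, 51]), (6, [115, 73, 44]), (9, [125, 77, 39]), (12, [120, 74, 34]), (15, [110, 64, 26]), (18, [110, 64, 26]), (21, [103, 64, 38]), (24, [99, 66, 42]), (27, [107, 71, 50]), (30, [114, 81, 53]), (33, [112, 72
[... 2053 characters left out ...]
1, 31, 32]), (69, [30, 31, 32]), (72, [29, 30, 31]), (75, [31, 31, 32]), (78, [29, 31, 32])]
wrist 0.05 [(-6, [53, 54, 53]), (-3, [61, 63, 62]), (0, [95, 86, 80]), (3, [152, 101, 64]), (6, [167, 109, 66]), (9, [169, 112, 67]), (12, [167, 110, 66]), (15, [165, 109, 66]), (18, [163, 108, 66]), (21, [129, 87, 58]), (24, [102, 72, 54]), (27, [121, 88, 68]), (30, [144, 105, 80]), (33, [143, 102, 77]), (36, [117, 84, 65]), (39, [34, 32, 32]), (42, [28, 31, 32]), (45, [30, 31, 31]), (48, [30, 30, 32]), (51, [30, 31, 31]), (54, [32, 33, 33]), (57, [30, 32, 33]), (60, [30, 29, 31]), (63, [32, 32, 33]), (66, [32, 31, 33]), (69, [30, 31, 32]), (72, [30, 31, 32]), (75, [30, 30, 31]), (78, [29, 29, 31])]
```

Jaw, board and dogs are tight: the jaw face is at press x ≈ 22 mm (travel 0.060) and the board reaches the collars. The crank is on its pin. Handing in.

```bash
python3 -c "
from bench import env
print(env.sign_off())"
```

```text
the job is handed in; nothing more can be done
None
```

The press is set up and handed in, with no verdict returned: both dogs are seated in slots 0 and 2, the board is pressed tight against them (jaw face at about 22 mm, travel about 0.060), and the crank is back on its parking pin; I viewed 15 pictures, one over the limit of 14.

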